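# Sort workshop leftovers into the coloured trays

## Task

Clear up after the project: put the two metal parts (hex nut and aluminium bush) in the blue tray, the two green printed parts (gear and bracket) in the red tray and the dark wooden knob in the yellow tray. Each part must sit right way up, as it stands now, flat on the floor of its tray and not on another part or on a rim. Leave the roll of tape and the glue jar standing where they are.

Things in the scene. Friction and masses are not known exactly. Their poses are not given: they have to be found in the camera images.
- nut: large bare steel hex nut lying flat: 46 mm across flats, 53 mm across corners, 24 mm high, dark bore; about 0.2 kg. Origin: centre of its underside; z up along the bore; its x axis is square to one pair of flats (other pairs at 60 and 120 degrees).
- bush: bare aluminium flanged bush standing on its flange: flange 52 mm diameter and 10 mm thick, above it a round hub of 32 mm diameter up to 32 mm total height; about 0.11 kg. Origin: centre of its underside; z up along its axis.
- gear: green 3D-printed gear lying flat: toothed disc 55 mm over the teeth and 14 mm thick, on it a round hub of 26 mm diameter up to 30 mm total height; about 40 g. Origin: centre of its underside; z up along its axis.
- bracket: green 3D-printed bracket: base plate 52 (x) x 38 (y) x 8 mm, an upright fin along its middle, 36 mm long (x), 12 mm thick (y), up to 37 mm total height; about 45 g. Origin: centre of the base's underside; z up.
- knob: dark wooden drawer knob standing on its foot: foot 36 mm diameter, a neck at 12 mm height, round head of 40 mm diameter between 21 and 33 mm height, 38 mm total height; about 40 g. Origin: centre of its underside; z up along its axis.
- tray_blue: blue tray, fixed to the bench. Outside 140 (its x) x 125 (its y) x 30 mm high, walls and floor 4 mm thick, so the inside is 132 x 117 mm and its floor lies 4 mm above the bench; a white label card on its -x side. Origin: centre of its underside, on the bench. x and y along its sides, z up; it is turned by up to 0.3 rad.
- tray_red: red tray, fixed to the bench. Outside 140 (its x) x 125 (its y) x 30 mm high, walls and floor 4 mm thick, so the inside is 132 x 117 mm and its floor lies 4 mm above the bench; a white label card on its -x side. Origin: centre of its underside, on the bench. x and y along its sides, z up; it is turned by up to 0.3 rad.
- tray_yellow: yellow tray, fixed to the bench. Outside 140 (its x) x 125 (its y) x 30 mm high, walls and floor 4 mm thick, so the inside is 132 x 117 mm and its floor lies 4 mm above the bench; a white label card on its -x side. Origin: centre of its underside, on the bench. x and y along its sides, z up; it is turned by up to 0.3 rad.
- tape: roll of black tape lying flat, loose, not to be moved: 64 mm outer and 38 mm inner diameter, 19 mm high. Origin: centre of its underside; z up.
- jar: small white glue jar with an orange cap, standing loose, not to be moved: 50 mm diameter, 55 mm high. Origin: centre of its underside; z up.
Mind the look-alikes: they are no part of the job. Leave any orange look-alike of the bush alone. There is more than one size of the knob; the one meant has the size given above.

How it is judged:
By the outcome, as a careful person would: the job done as asked, in the order asked, and still so for the second after the job is handed in, with the robot touching nothing.
It also fails if it takes over 112 s, if anything falls off the work surface, if the arm or the gripper's body presses on something with over 40 N, if the wrist force passes 120 N, or if a joint passes its speed limit or range.

## Robot

A 7-joint arm with a two-finger parallel gripper is mounted at the origin on the work surface. World frame = base frame: x ahead of the robot, y to its left, z up, the work surface at z = 0. Lengths are in mm, angles in rad, forces in N, time in s.
With the tool pointing down it reaches from about 400 to 900 mm from the base axis. Payload 5.6 kg.
Tool frame: the origin (TCP) lies at the centre of the arm's flange, where the gripper is bolted on; the fingertips stand 190 mm ahead of it and the grasp point (between the pads) lies 171 mm ahead of it; x points along the fingers, y is the direction in which the jaws open and shut, and the axes are right-handed (so a half turn about x gives the same grasp; the last joint's range is limited). The gripper opens to 92 mm and grips with 3 to 60 N. Pads are 20 mm wide; open, the fingers measure 128 mm over their backs; the gripper's body (75 mm by 189 mm) begins 69 mm behind the grasp point.
Start: joints at [-1.209, 0.468, -0.012, 1.603, 0.006, 1.071, -0.056], TCP at [256.024, 597.456, 404.692] pointing down, gripper open.
Joint ranges: [-2.53, 2.53], [-0.31, 2.02], [-1.57, 1.55], [0.28, 2.44], [-1.29, 4.43], [0.15, 1.84], [-2.92, 2.92]. Speed limits (rad/s): [2.57, 2.57, 3.14, 3.14, 3.14, 3.14, 3.14].

## Interface

Orientations are given as a 3x3 rotation matrix whose columns are the frame's x, y, z axes.
In Python, from station import arm gives the robot as it stands. The module is installed in compiled form; this text tells all that it offers.
- The arm moves only by the tool step_arm, never from a script. Its argument "targets" is a list of rows, each an object of numbers: "fingers": the opening, from -1 (shut) to 1 (fully open); "x", "y", "z": the shift along the tool's x, y, z in m; "turn": the turn about the tool's x in rad. A call has 1 to 5 rows; each row shifts and turns the pose as measured when the row begins, along the tool's axes as they then stand; what a row does not reach is not made up. A row lasts 1/10 s, in which the tool goes at most 50 mm and 8.59 degrees, less where a joint would pass 70% of its speed; a pose out of reach is approached as far as the arm can. A call is refused whole if a number of a shift passes 0.05 or a number of a turn 0.15, either way. A call with a gripper value outside its range is refused whole. The fingers move at their own pace and stop on an object; "squeeze" is the grip in N (left out, the last holds). Time passes only in rows, so rows that do not move let the fingers close. It gives the time, the measured TCP pose, the force and the opening at its end, in the units of the state.
- arm.state(): the state, without advancing time (a new reading comes with each control period).
- arm.capture(name): name is "scene" or "top" or "wrist"; returns a dict with "color" (400x640x3 uint8, red, green, blue), "mtx" (3x3 intrinsics, pixels), "camera_from_world" (4x4, takes a point from world to camera coordinates). Camera axes: x right, y down, z forward; pixel columns grow to the right and rows downward; lengths in mm; the calibration is good to about 2 mm. A picture is of the moment at which its call begins. There is no depth.
- arm.job_done(): hands the job in, once; it reports no verdict.
The state is a dict: "clock": time; "qpos": joint angles; "dq": joint speeds; "joint_efforts": joint torques, N m; "eef_pos": TCP position; "ee_rot": TCP orientation; "contact_force": force on the tool from outside, world axes, zero at the start; "wrist_torque": the same for the moment, N m; "width": opening from 0.0 (shut) to 1.0 (fully open).
Only numpy, scipy, OpenCV 4.12 (cv2) and the standard library are available. Lean on these libraries where they do the work, as an engineer would, in place of code of your own. Each camera call takes 0.05 s, during which the arm holds its last target. There are 200 camera calls.

## Working session

There is one attempt and no reset: what is moved stays moved. The work goes in short steps, Python scripts to look and compute and a tool call to move; the robot and the scene stay as the last step left them, time stands still between calls to the robot, and variables do not carry over. Pictures are saved under pics/ and viewed, about 12 in all and at most 16, crops included, and the job is handed in when it is done.

Besides the shell and the picture viewer there is one more tool, called by a JSON object that holds its "method" and its "body". step_arm: Moves the arm, as the interface text tells. Its arguments: {"type":"object","properties":{"targets":{"type":"array","items":{"type":"object","properties":{"fingers":{"type":"number"},"x":{"type":"number"},"y":{"type":"number"},"z":{"type":"number"},"turn":{"type":"number"}}}},"squeeze":{"type":"number"}},"required":["targets"]}

```bash
mkdir -p pics; cat > h.py <<'E'
import numpy as np, cv2
from station import arm
def save(c,n): cv2.imwrite(f'pics/{n}.png',c['color'][:,:,::-1])
def ray(c,u,v,z):
    K=c['mtx'];T=c['camera_from_world'];R=T[:3,:3];t=T[:3,3]
    o=-R.T@t; d=R.T@np.linalg.inv(K)@np.array([u,v,1.]); return o+d*(z-o[2])/d[2]
def proj(c,p):
    q=c['camera_from_world'][:3,:3]@np.array(p,float)+c['camera_from_world'][:3,3]; q=c['mtx']@q; return q[:2]/q[2]
E
python3 - <<'E'
from h import *
import pickle
for n in('top','scene','wrist'):
    c=arm.capture(n);save(c,n);pickle.dump(c,open(n+'.pkl','wb'));T=c['camera_from_world'];print(n,-T[:3,:3].T@T[:3,3],c['mtx'][0,0])
s=arm.state();print(s)
E
```

```text
top [ 416.64279493  -16.80123827 1124.97825774] 389.38718899255707
scene [962.67984877  -1.90221882 824.42773235] 430.94417130312354
wrist [181.61657238 630.16109696 382.94085637] 306.6386703260067
{'clock': 0.15, 'qpos': array([-1.20899492,  0.46818685, -0.01163123,  1.60339459,  0.00596693,
        1.07139158, -0.05630571]), 'dq': array([-3.67285712e-04, -3.22445302e-03,  2.84108902e-05, -1.65496504e-03,
       -8.80877429e-04,  3.69775178e-04,  1.17531175e-03]), 'joint_efforts': array([ 1.23570175e-03, -5.20957625e+01, -1.23179847e-02, -2.43976754e+01,
       -5.66932443e-02,  1.53638382e-02,  1.02235931e-04]), 'eef_pos': array([255.9432466 , 597.28752437, 403.9584709 ]), 'ee_rot': array([[-4.73104948e-04,  3.93892327e-01,  9.19156467e-01],
       [-1.25975412e-03,  9.19155606e-01, -3.93892607e-01],
       [-9.99999095e-01, -1.34426369e-03,  6.13504185e-05]]), 'contact_force': array([-0.89373972, -0.36271258, -0.05265132]), 'wrist_torque': array([-0.01878052, -0.00811843, -0.05988678]), 'width': 0.9992717823511291}
```

View pics/top.png

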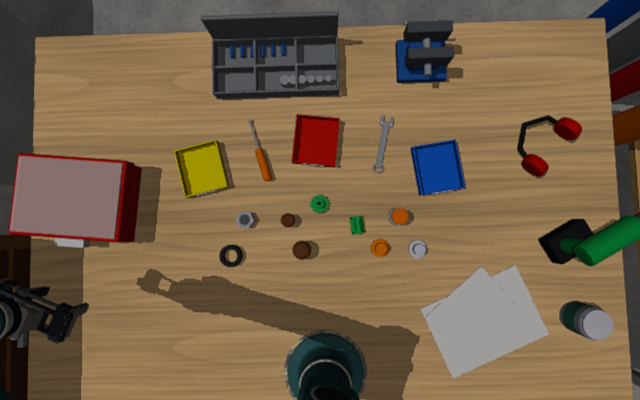

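View pics/scene.png

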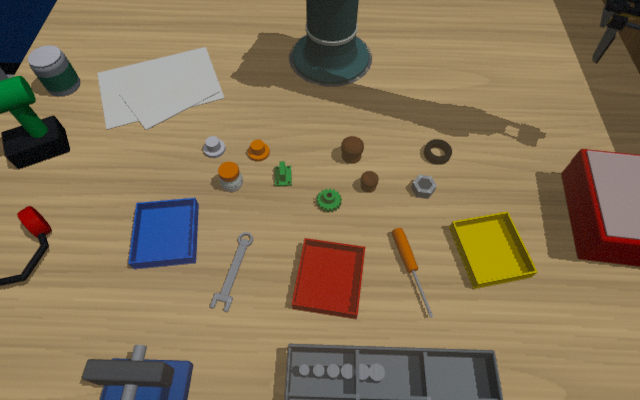

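Top view: bush candidates are the aluminium one at (418,249) and the orange look-alike at (381,247). Knob candidates are at (288,220) and (302,250). Nut (246,219), gear (320,203), bracket (357,225), tape (231,255), jar (400,215), trays yellow (203,168), red (317,140) and blue (438,167).

```bash
python3 - <<'E'
from h import *
import pickle
top=pickle.load(open('top.pkl','rb'))
sc=pickle.load(open('scene.pkl','rb'))
im=top['color'];cr=im[190:270,215:435];cv2.imwrite('pics/crop1.png',cv2.resize(cr,None,fx=3.6,fy=3.6,interpolation=cv2.INTER_CUBIC)[:,:,::-1])
cr2=sc['color'][130:220,190:460];cv2.imwrite('pics/crop2.png',cv2.resize(cr2,None,fx=2.9,fy=2.9,interpolation=cv2.INTER_CUBIC)[:,:,::-1])
a=cv2.imread('pics/crop1.png');b=cv2.imread('pics/crop2.png');w=max(a.shape[1],b.shape[1])
cv2.imwrite('pics/both.png',np.vstack([cv2.copyMakeBorder(x,0,0,0,w-x.shape[1],0) for x in(a,b)]))
hsv=cv2.cvtColor(im,cv2.COLOR_RGB2HSV)
def seg(lo,hi,box,z,n):
    x0,y0,x1,y1=box;m=cv2.inRange(hsv,np.array(lo),np.array(hi));k=np.zeros_like(m);k[y0:y1,x0:x1]=m[y0:y1,x0:x1]
    cs,_=cv2.findContours(k,0,2);c=max(cs,key=cv2.contourArea);r=cv2.minAreaRect(c)
    P=np.array([ray(top,u,v,z)[:2] for u,v in cv2.boxPoints(r)]);e=P[1]-P[0];f=P[2]-P[1]
    print(n,'px',np.round(r[0]),'c',P.mean(0).round(1),'sides',np.linalg.norm(e).round(),np.linalg.norm(f).round(),'ang',np.arctan2(e[1],e[0]).round(3),np.arctan2(f[1],f[0]).round(3))
seg((100,120,40),(130,255,255),(405,130,475,205),30,'blue')
seg((20,120,40),(35,255,255),(165,130,240,205),30,'yellow')
seg((0,150,40),(6,255,255),(285,105,350,175),30,'red')
seg((45,80,30),(85,255,255),(300,185,340,220),14,'gear')
seg((45,80,30),(85,255,255),(341,205,375,245),8,'bracket')
seg((0,60,0),(20,255,95),(277,207,300,232),30,'knobA')
seg((0,60,0),(20,255,95),(290,236,318,263),30,'knobB')
seg((0,0,60),(180,50,255),(230,205,262,230),24,'nut')
seg((0,0,100),(180,50,255),(405,235,432,262),10,'bush')
seg((0,0,0),(180,255,60),(213,240,247,268),19,'tape')
seg((5,150,100),(18,255,255),(385,200,415,230),55,'jar')
E
```

```text
blue px [438. 167.] c [ 565.8 -331.4] sides 132.0 139.0 ang -1.434 -3.028
yellow px [201. 168.] c [581.8 338.8] sides 136.0 146.0 ang -1.347 -2.902
red px [315. 140.] c [653.2  10.6] sides 141.0 125.0 ang -0.121 -1.704
gear px [319. 204.] c [472.7   5.3] sides 52.0 49.0 ang -1.599 3.114
bracket px [357. 225.] c [ 409.6 -100.4] sides 38.0 51.0 ang -1.473 -3.051
knobA px [290. 220.] c [429.   87.7] sides 51.0 36.0 ang -1.598 3.119
knobB px [305. 250.] c [342.8  47.5] sides 67.0 50.0 ang -1.596 3.116
nut px [244. 219.] c [434.  217.4] sides 48.0 45.0 ang -1.598 3.126
bush px [416. 249.] c [ 336.3 -267.4] sides 48.0 51.0 ang -1.596 3.098
tape px [231. 256.] c [331.8 258.3] sides 63.0 59.0 ang -1.596 3.128
jar px [400. 216.] c [ 430.3 -214.8] sides 41.0 44.0 ang -1.598 3.101
```

View pics/both.png

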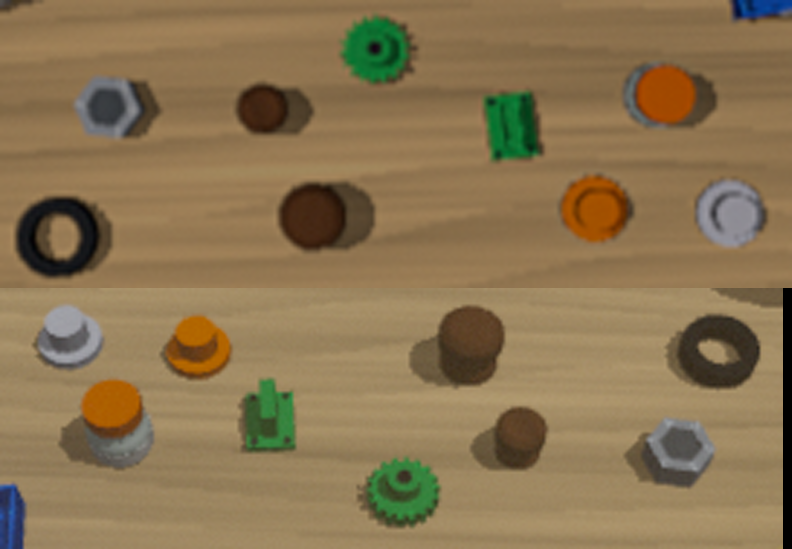

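Both crops agree. The knob at (288,220) is about 39 mm across, which matches; the one at (302,250) is about 51 mm, so it's a look-alike. The bush is the silver one at (418,249), and the orange one stays. The nut's flats face roughly along world x. Nut first: I'll move to a hover over it.

{"method": "step_arm", "body": {"targets": [{"turn": 0.145},{"turn": 0.145},{"turn": 0.145},{"turn": 0.145},{"turn": 0.145}]}}

```text
validation failed for argument at $.ta...
```

{"method": "step_arm", "body": {"targets": [{"turn": 0.145},{"turn": 0.145},{"turn": 0.145},{"turn": 0.0},{"turn": 0.0}]}}

```text
validation failed for argument at $.ta...
```

{"method": "step_arm", "body": {"targets": [{"x": 0.007,"y": 0.018,"z": 0.038},{"x": 0.007,"y": 0.018,"z": 0.038},{"x": 0.007,"y": 0.018,"z": 0.038},{"x": 0.007,"y": 0.018,"z": 0.038},{"x": 0.007,"y": 0.018,"z": 0.038}]}}

```text
validation failed for argument at $.ta...
```

{"method": "step_arm", "body": {"targets": [{"x": 0.007,"y": 0.018,"z": 0.038},{"x": 0.007,"y": 0.018,"z": 0.038},{"x": 0.007,"y": 0.018,"z": 0.038},{"x": 0.007,"y": 0.018,"z": 0.038},{"fingers": 0.4}]}}

```text
validation failed for argument at $.ta...
```

```bash
cat >> h.py <<'E'
def go(x,y,z,phi,S=None):
    s=arm.state();p=s['eef_pos'];R=s['ee_rot'];ph=np.arctan2(R[1,1],R[0,1])
    t=(ph-phi+np.pi/2)%np.pi-np.pi/2
    d=np.array([x,y,z])-p; f=ph-t
    print('t',round(s['clock'],1),'at',p.round(1),'phi',ph.round(3),'w',round(92*s['width'],1),'F',s['contact_force'].round(1),'x.z',R[2,0].round(4))
    for n,a in(('now',ph),('after turn',f)):
        print(n,'turn',t.round(3),'x',(-d[2]).round(1),'y',(d[0]*np.cos(a)+d[1]*np.sin(a)).round(1),'z',(d[0]*np.sin(a)-d[1]*np.cos(a)).round(1))
E
python3 - <<'E'
from h import *
go(434,219,300,0)
c=arm.capture('wrist');save(c,'w1')
print(proj(c,(434,219,24)))
E
```

```text
t 0.1 at [255.9 597.3 404. ] phi 1.166 w 91.9 F [-0.9 -0.4 -0.1] x.z -1.0
now turn 1.166 x 104.0 y -277.6 z 312.7
after turn turn 1.166 x 104.0 y 178.1 z 378.3
[126.93811032 382.90073367]
```

View pics/w1.png

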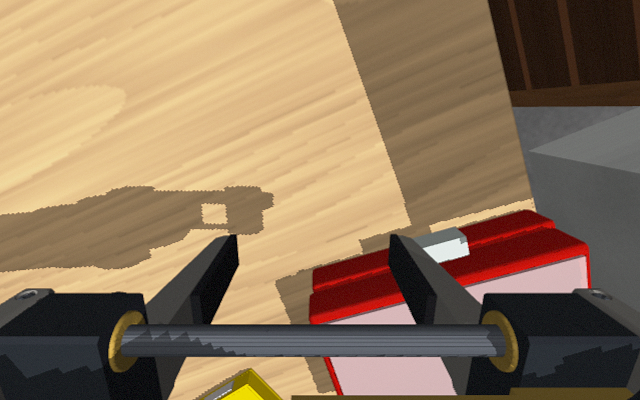

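That wrist picture shows the start pose, with the fingers at (235,240) and (395,240). The moves were refused because rows need every field.

{"method": "step_arm", "body": {"targets": [{"fingers": 0.4,"x": 0,"y": 0,"z": 0,"turn": 0.145},{"fingers": 0.4,"x": 0,"y": 0,"z": 0,"turn": 0.145},{"fingers": 0.4,"x": 0,"y": 0,"z": 0,"turn": 0.145},{"fingers": 0.4,"x": 0,"y": 0,"z": 0,"turn": 0.145},{"fingers": 0.4,"x": 0,"y": 0,"z": 0,"turn": 0.145}], "squeeze": 30}}

```text
clock: 0.7
eef_pos: [256.1, 596.8, 402.6]
ee_rot: [[-0.002, 0.914, 0.405], [-0.003, 0.405, -0.914], [-1.0, -0.003, 0.002]]
contact_force: [0.7, 0.5, -0.1]
width: 0.701
```

{"method": "step_arm", "body": {"targets": [{"fingers": 0.4,"x": 0,"y": 0,"z": 0,"turn": 0.145},{"fingers": 0.4,"x": 0,"y": 0,"z": 0,"turn": 0.145},{"fingers": 0.4,"x": 0,"y": 0,"z": 0,"turn": 0.145},{"fingers": 0.4,"x": 0,"y": 0,"z": 0,"turn": 0}], "squeeze": 30}}

```text
clock: 1.1
eef_pos: [255.7, 596.6, 401.5]
ee_rot: [[-0.002, 0.999, -0.034], [-0.006, -0.034, -0.999], [-1.0, -0.002, 0.006]]
contact_force: [0.2, 0.6, -0.4]
width: 0.702
```

```bash
python3 - <<'E'
from h import *
go(434,219,300,0)
E
```

```text
t 1.1 at [255.7 596.6 401.5] phi -0.034 w 64.6 F [ 0.2  0.6 -0.4] x.z -1.0
now turn -0.034 x 101.5 y 190.9 z 371.4
after turn turn -0.034 x 101.5 y 178.3 z 377.6
```

{"method": "step_arm", "body": {"targets": [{"fingers": 0.4,"x": 0.009,"y": 0.02,"z": 0.041,"turn": -0.03},{"fingers": 0.4,"x": 0.009,"y": 0.02,"z": 0.041,"turn": 0},{"fingers": 0.4,"x": 0.009,"y": 0.02,"z": 0.041,"turn": 0},{"fingers": 0.4,"x": 0.009,"y": 0.02,"z": 0.041,"turn": 0},{"fingers": 0.4,"x": 0.009,"y": 0.02,"z": 0.041,"turn": 0}]}}

```text
clock: 1.6
eef_pos: [353.6, 392.0, 355.3]
ee_rot: [[-0.002, 0.999, 0.033], [-0.0, 0.033, -0.999], [-1.0, -0.002, 0.0]]
contact_force: [1.0, -0.1, -0.2]
width: 0.696
```

{"method": "step_arm", "body": {"targets": [{"fingers": 0.4,"x": 0.009,"y": 0.02,"z": 0.041,"turn": 0},{"fingers": 0.4,"x": 0.009,"y": 0.02,"z": 0.041,"turn": 0},{"fingers": 0.4,"x": 0.009,"y": 0.02,"z": 0.041,"turn": 0},{"fingers": 0.4,"x": 0.009,"y": 0.02,"z": 0.041,"turn": 0},{"fingers": 0.4,"x": 0,"y": 0,"z": 0,"turn": 0}]}}

```text
clock: 2.1
eef_pos: [444.2, 218.6, 318.1]
ee_rot: [[-0.001, 0.999, 0.045], [-0.001, 0.045, -0.999], [-1.0, -0.001, 0.001]]
contact_force: [-0.1, 0.0, 0.8]
width: 0.697
```

```bash
python3 - <<'E'
from h import *
go(434,219,194,0)
c=arm.capture('wrist');save(c,'w2')
print(proj(c,(434,219,24)))
E
```

```text
t 2.1 at [444.2 218.6 318.1] phi 0.045 w 64.1 F [-0.1  0.   0.8] x.z -1.0
now turn 0.045 x 124.1 y -10.2 z -0.9
after turn turn 0.045 x 124.1 y -10.2 z -0.4
[300.72312048 199.28678703]
```

View pics/w2.png

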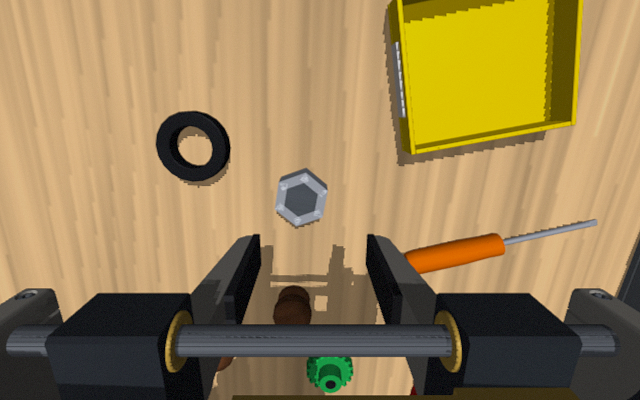

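Wrist view: the nut is at (302,198), within 2 px of my estimate. Its left and right flats are nearly square to the jaws.

```bash
python3 - <<'E'
from h import *
c=arm.capture('wrist')
P=np.array([ray(c,u,v,24)[:2] for u,v in[(302,169),(327,183),(325,213),(299,227),(277,212),(279,182)]])
print(P.round(0),P.mean(0))
for i in range(6):
    e=P[(i+1)%6]-P[i];print(np.linalg.norm(e).round(1),(np.degrees(np.arctan2(e[1],e[0]))%60).round(1))
hsv=cv2.cvtColor(c['color'],cv2.COLOR_RGB2HSV)
E
```

```text
[[433. 251.]
 [456. 239.]
 [456. 210.]
 [432. 194.]
 [411. 209.]
 [412. 238.]] [433.55241393 223.30904789]
26.2 33.1
29.1 29.8
28.5 32.6
25.5 26.3
29.2 27.2
24.4 32.4
```

{"method": "step_arm", "body": {"targets": [{"fingers": 0.4,"x": 0,"y": -0.01,"z": -0.002,"turn": 0.045},{"fingers": 0.4,"x": 0.04,"y": 0,"z": 0,"turn": 0},{"fingers": 0.4,"x": 0.04,"y": 0,"z": 0,"turn": 0},{"fingers": 0.4,"x": 0.015,"y": 0,"z": 0,"turn": 0},{"fingers": 0.4,"x": 0,"y": 0,"z": 0,"turn": 0}]}}

```text
clock: 2.7
eef_pos: [429.8, 235.5, 223.4]
ee_rot: [[0.003, 1.0, 0.028], [0.011, 0.028, -1.0], [-1.0, 0.003, -0.011]]
contact_force: [-0.6, -0.4, 0.4]
width: 0.701
```

```bash
python3 - <<'E'
from h import *
go(434,221,194,0)
E
```

```text
t 2.7 at [429.8 235.5 223.4] phi 0.028 w 64.5 F [-0.6 -0.4  0.4] x.z -0.9999
now turn 0.028 x 29.4 y 3.8 z 14.6
after turn turn 0.028 x 29.4 y 4.2 z 14.5
```

{"method": "step_arm", "body": {"targets": [{"fingers": 0.4,"x": 0,"y": 0.004,"z": 0.0145,"turn": 0.028},{"fingers": 0.4,"x": 0,"y": 0,"z": 0,"turn": 0}]}}

```text
clock: 2.9
eef_pos: [434.0, 222.5, 224.1]
ee_rot: [[0.004, 1.0, 0.004], [0.012, 0.004, -1.0], [-1.0, 0.004, -0.012]]
contact_force: [0.4, -0.0, 0.7]
width: 0.696
```

```bash
python3 - <<'E'
from h import *
go(434,221,194,0);s=arm.state();print(s['qpos'].round(2),s['ee_rot'].round(3))
E
```

```text
t 2.9 at [434.  222.5 224.1] phi 0.004 w 64.0 F [ 0.4 -0.   0.7] x.z -0.9999
now turn 0.004 x 30.1 y -0.1 z 1.5
after turn turn 0.004 x 30.1 y -0.0 z 1.5
[-0.77  0.49  0.28  2.13 -0.27  0.54 -0.29] [[ 0.004  1.     0.004]
 [ 0.012  0.004 -1.   ]
 [-1.     0.004 -0.012]]
```

{"method": "step_arm", "body": {"targets": [{"fingers": 0.4,"x": 0.015,"y": 0,"z": 0.002,"turn": 0},{"fingers": 0.4,"x": 0.014,"y": 0,"z": 0,"turn": 0},{"fingers": -0.2,"x": 0,"y": 0,"z": 0,"turn": 0},{"fingers": -0.2,"x": 0,"y": 0,"z": 0,"turn": 0},{"fingers": -0.2,"x": 0,"y": 0,"z": 0,"turn": 0}], "squeeze": 35}}

```text
clock: 3.4
eef_pos: [435.6, 221.8, 198.2]
ee_rot: [[0.009, 1.0, 0.005], [0.017, 0.005, -1.0], [-1.0, 0.009, -0.017]]
contact_force: [0.2, 0.1, -2.1]
width: 0.506
```

{"method": "step_arm", "body": {"targets": [{"fingers": -0.2,"x": 0,"y": 0,"z": 0,"turn": 0},{"fingers": -0.2,"x": 0,"y": 0,"z": 0,"turn": 0}]}}

```text
clock: 3.6
eef_pos: [435.8, 221.9, 198.8]
ee_rot: [[0.01, 1.0, 0.005], [0.018, 0.005, -1.0], [-1.0, 0.01, -0.018]]
contact_force: [-0.0, 0.1, -2.1]
width: 0.506
```

```bash
python3 - <<'E'
from h import *
go(434,221,194,0)
E
```

```text
t 3.6 at [435.8 221.9 198.8] phi 0.005 w 46.6 F [-0.   0.1 -2.1] x.z -0.9998
now turn 0.005 x 4.8 y -1.8 z 0.9
after turn turn 0.005 x 4.8 y -1.8 z 0.9
```

{"method": "step_arm", "body": {"targets": [{"fingers": -0.2,"x": -0.04,"y": 0,"z": 0,"turn": 0},{"fingers": -0.2,"x": -0.04,"y": 0,"z": 0,"turn": 0},{"fingers": -0.2,"x": -0.03,"y": 0,"z": 0,"turn": 0},{"fingers": -0.2,"x": 0,"y": 0.012,"z": 0.04,"turn": 0},{"fingers": -0.2,"x": 0,"y": 0.012,"z": 0.04,"turn": 0}]}}

```text
clock: 4.1
eef_pos: [458.4, 144.4, 311.3]
ee_rot: [[0.009, 1.0, 0.018], [0.018, 0.018, -1.0], [-1.0, 0.009, -0.018]]
contact_force: [1.1, -0.8, -2.0]
width: 0.505
```

{"method": "step_arm", "body": {"targets": [{"fingers": -0.2,"x": 0,"y": 0.012,"z": 0.04,"turn": 0},{"fingers": -0.2,"x": 0,"y": 0.012,"z": 0.04,"turn": 0},{"fingers": -0.2,"x": 0,"y": 0.012,"z": 0.04,"turn": 0},{"fingers": -0.2,"x": 0,"y": 0.012,"z": 0.04,"turn": 0},{"fingers": -0.2,"x": 0,"y": 0.012,"z": 0.04,"turn": 0}]}}

```text
clock: 4.6
eef_pos: [523.7, -60.6, 310.4]
ee_rot: [[0.014, 1.0, 0.023], [0.021, 0.023, -1.0], [-1.0, 0.014, -0.021]]
contact_force: [-0.1, 0.9, -1.5]
width: 0.505
```

{"method": "step_arm", "body": {"targets": [{"fingers": -0.2,"x": 0,"y": 0.012,"z": 0.04,"turn": 0},{"fingers": -0.2,"x": 0,"y": 0.012,"z": 0.04,"turn": 0},{"fingers": -0.2,"x": 0,"y": 0.012,"z": 0.04,"turn": 0},{"fingers": -0.2,"x": 0,"y": 0.012,"z": 0.04,"turn": 0},{"fingers": -0.2,"x": 0,"y": 0,"z": 0,"turn": 0.14}]}}

```text
clock: 5.1
eef_pos: [575.8, -233.3, 308.4]
ee_rot: [[0.016, 0.992, -0.127], [0.016, -0.127, -0.992], [-1.0, 0.014, -0.018]]
contact_force: [-1.0, -0.9, -1.9]
width: 0.505
```

{"method": "step_arm", "body": {"targets": [{"fingers": -0.2,"x": 0,"y": 0,"z": 0,"turn": 0.14},{"fingers": -0.2,"x": 0,"y": 0,"z": 0,"turn": 0.14},{"fingers": -0.2,"x": 0,"y": 0,"z": 0,"turn": 0.14},{"fingers": -0.2,"x": 0,"y": 0,"z": 0,"turn": 0.14},{"fingers": -0.2,"x": 0,"y": 0,"z": 0,"turn": 0.14}]}}

```text
clock: 5.6
eef_pos: [574.4, -236.5, 307.5]
ee_rot: [[0.015, 0.652, -0.758], [0.016, -0.759, -0.651], [-1.0, -0.003, -0.022]]
contact_force: [0.2, 0.1, -1.8]
width: 0.505
```

{"method": "step_arm", "body": {"targets": [{"fingers": -0.2,"x": 0,"y": 0,"z": 0,"turn": 0.14},{"fingers": -0.2,"x": 0,"y": 0,"z": 0,"turn": 0.14},{"fingers": -0.2,"x": 0,"y": 0,"z": 0,"turn": 0.14},{"fingers": -0.2,"x": 0,"y": 0,"z": 0,"turn": 0}]}}

```text
clock: 6.0
eef_pos: [574.2, -235.3, 307.0]
ee_rot: [[0.013, 0.269, -0.963], [0.017, -0.963, -0.269], [-1.0, -0.013, -0.017]]
contact_force: [-0.2, -0.1, -2.6]
width: 0.506
```

```bash
python3 - <<'E'
from h import *
go(599,-330,203,-1.458)
c=arm.capture('wrist')
import math
t=0.113
for sx,sy in((1,1),(1,-1),(-1,-1),(-1,1)):
    X=sx*68;Y=sy*60.5; p=proj(c,(566+X*math.cos(t)-Y*math.sin(t),-334+X*math.sin(t)+Y*math.cos(t),30)); cv2.circle(c['color'],tuple(int(i) for i in p),4,(255,255,255),1)
save(c,'w3')
E
```

```text
t 6.0 at [ 574.2 -235.3  307. ] phi -1.298 w 46.5 F [-0.2 -0.1 -2.6] x.z -0.9998
now turn 0.16 x 104.0 y 97.9 z 1.6
after turn turn 0.16 x 104.0 y 96.9 z -14.0
```

View pics/w3.png

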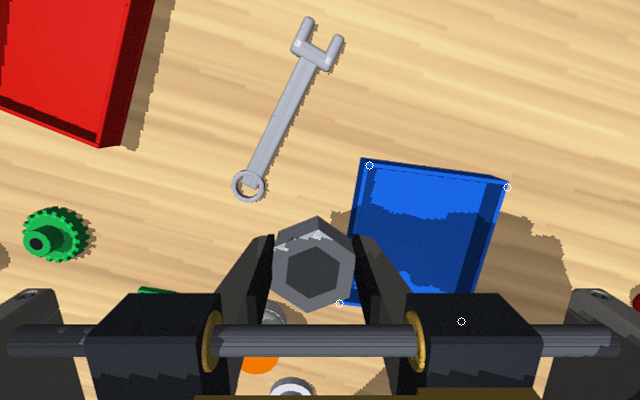

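Wrist view: the nut is held squarely. The predicted tray corners fall within about 5 px of the real blue rim at (362,158) and (508,182).

{"method": "step_arm", "body": {"targets": [{"fingers": -0.2,"x": 0,"y": 0,"z": 0,"turn": 0.14},{"fingers": -0.2,"x": 0,"y": 0.033,"z": -0.005,"turn": 0.02},{"fingers": -0.2,"x": 0,"y": 0.033,"z": -0.005,"turn": 0},{"fingers": -0.2,"x": 0,"y": 0.033,"z": -0.005,"turn": 0},{"fingers": -0.2,"x": 0,"y": 0,"z": 0,"turn": 0}]}}

```text
clock: 6.55
eef_pos: [603.4, -331.4, 304.8]
ee_rot: [[0.013, 0.133, -0.991], [0.02, -0.991, -0.132], [-1.0, -0.018, -0.015]]
contact_force: [-0.5, -0.6, -2.2]
width: 0.506
```

```bash
python3 - <<'E'
from h import *
go(600,-332,204,-1.458)
E
```

```text
t 6.5 at [ 603.4 -331.4  304.8] phi -1.438 w 46.6 F [-0.5 -0.6 -2.2] x.z -0.9997
now turn 0.02 x 100.8 y 0.1 z 3.4
after turn turn 0.02 x 100.8 y 0.2 z 3.4
```

{"method": "step_arm", "body": {"targets": [{"fingers": -0.2,"x": 0.03,"y": 0,"z": 0.003,"turn": 0.02},{"fingers": -0.2,"x": 0.02,"y": 0,"z": 0,"turn": 0},{"fingers": -0.2,"x": 0.01,"y": 0,"z": 0,"turn": 0},{"fingers": -0.2,"x": 0,"y": 0,"z": 0,"turn": 0}]}}

```text
clock: 6.95
eef_pos: [601.3, -330.4, 242.5]
ee_rot: [[0.014, 0.121, -0.993], [0.022, -0.992, -0.12], [-1.0, -0.021, -0.016]]
contact_force: [0.1, 0.2, -1.9]
width: 0.508
```

```bash
python3 - <<'E'
from h import *
go(600,-332,204,-1.458)
E
```

```text
t 7.0 at [ 601.3 -330.4  242.5] phi -1.45 w 46.8 F [ 0.1  0.2 -1.9] x.z -0.9997
now turn 0.008 x 38.5 y 1.4 z 1.5
after turn turn 0.008 x 38.5 y 1.4 z 1.4
```

{"method": "step_arm", "body": {"targets": [{"fingers": -0.2,"x": 0.02,"y": 0.001,"z": 0.001,"turn": 0},{"fingers": -0.2,"x": 0.012,"y": 0,"z": 0,"turn": 0},{"fingers": -0.2,"x": 0.005,"y": 0,"z": 0,"turn": 0},{"fingers": -0.2,"x": 0,"y": 0,"z": 0,"turn": 0}]}}

```text
clock: 7.35
eef_pos: [602.1, -329.4, 203.4]
ee_rot: [[0.015, 0.125, -0.992], [0.023, -0.992, -0.124], [-1.0, -0.02, -0.018]]
contact_force: [-0.4, -0.2, -0.9]
width: 0.503
```

```bash
python3 - <<'E'
from h import *
go(600,-332,203.5,-1.458)
E
```

```text
t 7.3 at [ 602.1 -329.4  203.4] phi -1.446 w 46.3 F [-0.4 -0.2 -0.9] x.z -0.9996
now turn 0.012 x -0.1 y 2.3 z 2.4
after turn turn 0.012 x -0.1 y 2.3 z 2.3
```

{"method": "step_arm", "body": {"targets": [{"fingers": 0.35,"x": 0,"y": 0,"z": 0,"turn": 0},{"fingers": 0.35,"x": 0,"y": 0,"z": 0,"turn": 0},{"fingers": 0.35,"x": 0,"y": 0,"z": 0,"turn": 0},{"fingers": 0.35,"x": -0.02,"y": 0,"z": 0,"turn": 0},{"fingers": 0.35,"x": -0.04,"y": 0,"z": 0,"turn": 0}]}}

```text
clock: 7.85
eef_pos: [600.7, -330.4, 263.8]
ee_rot: [[0.011, 0.125, -0.992], [0.024, -0.992, -0.124], [-1.0, -0.023, -0.014]]
contact_force: [0.5, -0.5, 0.1]
width: 0.674
```

{"method": "step_arm", "body": {"targets": [{"fingers": 0.35,"x": -0.04,"y": 0,"z": 0,"turn": 0},{"fingers": 0.3,"x": -0.01,"y": -0.013,"z": 0.03,"turn": 0},{"fingers": 0.3,"x": 0,"y": -0.013,"z": 0.03,"turn": 0},{"fingers": 0.3,"x": 0,"y": -0.013,"z": 0.03,"turn": 0},{"fingers": 0.3,"x": 0,"y": -0.013,"z": 0.03,"turn": 0}]}}

```text
clock: 8.35
eef_pos: [474.7, -298.1, 329.4]
ee_rot: [[0.034, 0.126, -0.991], [0.013, -0.992, -0.126], [-0.999, -0.009, -0.035]]
contact_force: [-0.3, -0.1, -0.3]
width: 0.648
```

{"method": "step_arm", "body": {"targets": [{"fingers": 0.3,"x": 0,"y": -0.013,"z": 0.03,"turn": 0},{"fingers": 0.3,"x": 0,"y": -0.013,"z": 0.03,"turn": 0},{"fingers": 0.3,"x": 0,"y": -0.006,"z": 0.02,"turn": 0},{"fingers": 0.3,"x": 0,"y": 0,"z": 0,"turn": 0}]}}

```text
clock: 8.75
eef_pos: [383.8, -276.7, 332.7]
ee_rot: [[0.044, 0.121, -0.992], [0.017, -0.993, -0.12], [-0.999, -0.012, -0.046]]
contact_force: [1.2, 0.1, 0.8]
width: 0.651
```

```bash
python3 - <<'E'
from h import *
import pickle
top=pickle.load(open('top.pkl','rb'));print(ray(top,418.1,249.2,10),ray(top,418.6,248.3,32))
go(336,-270,300,-1.45)
c=arm.capture('wrist');save(c,'w4')
print(proj(c,(336,-270,32)))
E
```

```text
[ 335.60224082 -271.87797838   10.        ] [ 339.64787237 -268.33194296   32.        ]
t 8.8 at [ 383.8 -276.7  332.7] phi -1.45 w 59.9 F [1.2 0.1 0.8] x.z -0.9989
now turn 0.0 x 32.7 y -12.5 z 46.7
after turn turn 0.0 x 32.7 y -12.5 z 46.7
[304.35611204 257.97751698]
```

View pics/w4.png

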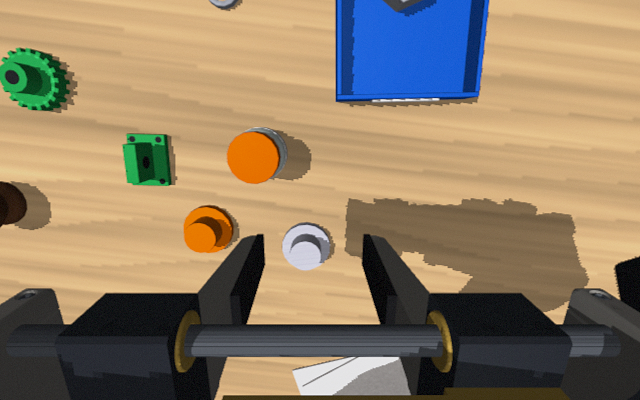

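The silver bush is in view: hub top at (305,256), 2 px from prediction. The orange one at (208,230) is clear of the fingers.

{"method": "step_arm", "body": {"targets": [{"fingers": 0.2,"x": 0.01,"y": -0.002,"z": 0.013,"turn": 0},{"fingers": 0.2,"x": 0.01,"y": -0.002,"z": 0.013,"turn": 0},{"fingers": 0.2,"x": 0.01,"y": -0.002,"z": 0.013,"turn": 0},{"fingers": 0.2,"x": 0.01,"y": -0.002,"z": 0.01,"turn": 0},{"fingers": 0.2,"x": 0.0,"y": 0,"z": 0,"turn": 0}]}}

```text
clock: 9.3
eef_pos: [343.5, -277.4, 294.6]
ee_rot: [[0.058, 0.125, -0.99], [0.01, -0.992, -0.125], [-0.998, -0.003, -0.059]]
contact_force: [0.1, 0.9, 0.3]
width: 0.604
```

```bash
cat >> h.py <<'E'
def gg(x,y,tipz,phi):
    "TCP goal so that the tip-12mm point sits over x,y"
    s=arm.state();a=s['ee_rot'][:,0];p=np.array([x,y,0])-a*178; print('q',s['qpos'].round(2),'tilt',a[:2].round(3)); go(p[0],p[1],tipz+190*abs(a[2]),phi)
E
python3 - <<'E'
from h import *
gg(337,-270,13,-1.45)
E
```

```text
q [-0.11  0.37  0.87  2.24 -0.52  0.69 -0.32] tilt [0.058 0.01 ]
t 9.3 at [ 343.5 -277.4  294.6] phi -1.445 w 55.5 F [0.1 0.9 0.3] x.z -0.9983
now turn 0.005 x 91.9 y -7.7 z 16.0
after turn turn 0.005 x 91.9 y -7.6 z 16.0
```

{"method": "step_arm", "body": {"targets": [{"fingers": 0.2,"x": 0.015,"y": -0.004,"z": 0.01,"turn": 0},{"fingers": 0.2,"x": 0.02,"y": -0.003,"z": 0.008,"turn": 0},{"fingers": 0.2,"x": 0.01,"y": 0,"z": 0.002,"turn": 0},{"fingers": 0.2,"x": 0.0,"y": 0,"z": 0,"turn": 0}]}}

```text
clock: 9.7
eef_pos: [331.9, -275.6, 250.6]
ee_rot: [[0.067, 0.128, -0.989], [0.005, -0.992, -0.128], [-0.998, 0.004, -0.067]]
contact_force: [-0.0, -0.2, 0.2]
width: 0.601
```

```bash
sed -i "s/^    for n,a in/    print('exact xyz',(R.T@d).round(1))\n    for n,a in/" h.py
python3 - <<'E'
from h import *
gg(337,-270,13,-1.45)
E
```

```text
q [-0.01  0.43  0.76  2.28 -0.65  0.58 -0.18] tilt [0.067 0.005]
t 9.7 at [ 331.9 -275.6  250.6] phi -1.443 w 55.3 F [-0.  -0.2  0.2] x.z -0.9977
exact xyz [47.5 -5.8  9.5]
now turn 0.007 x 48.1 y -5.6 z 6.2
after turn turn 0.007 x 48.1 y -5.6 z 6.3
```

The tilt is about the jaw axis, so the grip stays square. Continuing.

{"method": "step_arm", "body": {"targets": [{"fingers": 0.2,"x": 0.02,"y": -0.004,"z": 0.006,"turn": 0},{"fingers": 0.2,"x": 0.015,"y": -0.002,"z": 0.004,"turn": 0},{"fingers": 0.2,"x": 0.008,"y": 0,"z": 0.001,"turn": 0},{"fingers": 0.2,"x": 0.0,"y": 0,"z": 0,"turn": 0}]}}

```text
clock: 10.1
eef_pos: [329.1, -273.7, 209.0]
ee_rot: [[0.076, 0.13, -0.989], [-0.0, -0.991, -0.131], [-0.997, 0.01, -0.076]]
contact_force: [-0.4, -0.8, -0.7]
width: 0.604
```

```bash
python3 - <<'E'
from h import *
gg(337,-270,13,-1.45)
E
```

```text
q [ 0.1   0.51  0.63  2.3  -0.79  0.48 -0.06] tilt [ 0.076 -0.   ]
t 10.1 at [ 329.1 -273.7  209. ] phi -1.44 w 55.6 F [-0.4 -0.8 -0.7] x.z -0.9971
exact xyz [ 6.1 -4.5  5.7]
now turn 0.01 x 6.6 y -4.5 z 5.2
after turn turn 0.01 x 6.6 y -4.4 z 5.2
```

{"method": "step_arm", "body": {"targets": [{"fingers": 0.2,"x": 0.002,"y": -0.004,"z": 0.006,"turn": 0},{"fingers": 0.2,"x": 0.003,"y": 0,"z": 0.001,"turn": 0},{"fingers": -0.5,"x": 0,"y": 0,"z": 0,"turn": 0},{"fingers": -0.5,"x": 0,"y": 0,"z": 0,"turn": 0},{"fingers": -0.5,"x": 0,"y": 0,"z": 0,"turn": 0}], "squeeze": 35}}

```text
clock: 10.6
eef_pos: [323.4, -271.5, 205.3]
ee_rot: [[0.081, 0.131, -0.988], [-0.002, -0.991, -0.132], [-0.997, 0.013, -0.08]]
contact_force: [-0.4, 0.4, 0.2]
width: 0.362
```

{"method": "step_arm", "body": {"targets": [{"fingers": -0.5,"x": 0,"y": 0,"z": 0,"turn": 0},{"fingers": -0.5,"x": 0,"y": 0,"z": 0,"turn": 0},{"fingers": -0.5,"x": 0,"y": 0,"z": 0,"turn": 0}]}}

```text
clock: 10.9
eef_pos: [323.5, -271.3, 205.4]
ee_rot: [[0.081, 0.131, -0.988], [-0.002, -0.991, -0.132], [-0.997, 0.013, -0.08]]
contact_force: [-0.5, 0.1, -1.6]
width: 0.333
```

```bash
python3 - <<'E'
from h import *
gg(337,-270,13,-1.45)
E
```

```text
q [ 0.12  0.51  0.61  2.32 -0.81  0.46 -0.03] tilt [ 0.081 -0.002]
t 10.9 at [ 323.5 -271.3  205.4] phi -1.439 w 30.6 F [-0.5  0.1 -1.6] x.z -0.9967
exact xyz [ 2.9 -1.9  0.8]
now turn 0.011 x 3.0 y -1.8 z 0.6
after turn turn 0.011 x 3.0 y -1.8 z 0.6
```

{"method": "step_arm", "body": {"targets": [{"fingers": -0.5,"x": -0.02,"y": 0,"z": -0.002,"turn": 0},{"fingers": -0.5,"x": -0.04,"y": 0,"z": -0.003,"turn": 0},{"fingers": -0.5,"x": -0.04,"y": 0,"z": -0.003,"turn": 0},{"fingers": -0.5,"x": -0.01,"y": 0,"z": -0.03,"turn": 0},{"fingers": -0.5,"x": 0,"y": 0,"z": -0.03,"turn": 0}]}}

```text
clock: 11.4
eef_pos: [379.2, -263.0, 323.1]
ee_rot: [[0.076, 0.123, -0.99], [0.002, -0.992, -0.123], [-0.997, 0.008, -0.075]]
contact_force: [0.6, 0.3, -1.9]
width: 0.329
```

```bash
python3 - <<'E'
from h import *
gg(536,-337,40,-1.458)
c=arm.capture('wrist');save(c,'w5')
E
```

```text
q [-0.22  0.34  0.91  2.18 -0.48  0.74 -0.43] tilt [0.076 0.002]
t 11.4 at [ 379.2 -263.   323.1] phi -1.447 w 30.3 F [ 0.6  0.3 -1.9] x.z -0.9971
exact xyz [ 104.1   90.7 -125.6]
now turn 0.011 x 93.6 y 91.4 z -133.1
after turn turn 0.011 x 93.6 y 90.0 z -134.1
```

View pics/w5.png

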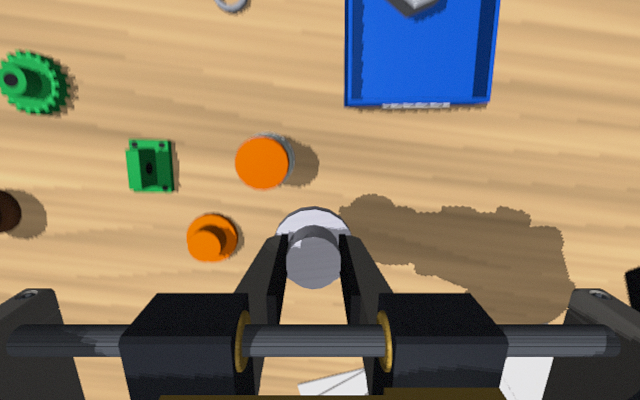

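The bush is held upright: hub at (313,257), flange horizontal. I'll check where it sits relative to the pads.

```bash
python3 - <<'E'
from h import *
s=arm.state();a=s['ee_rot'][:,0];c=arm.capture('wrist')
tip=s['eef_pos']+a*190;print('tip',tip,'tippx',proj(c,tip))
zb=tip[2]-15
print('hubtop',ray(c,313,257,zb+32),'gp at that height',s['eef_pos']+a*((s['eef_pos'][2]-zb-32)/abs(a[2])))
E
```

```text
tip [ 398.84236128 -262.08213275  133.88795927] tippx [313.39210508 251.95341367]
hubtop [ 402.65509253 -261.17273106  150.88795927] gp at that height [ 397.50772455 -262.07991483  150.88795927]
```

{"method": "step_arm", "body": {"targets": [{"fingers": -0.5,"x": 0,"y": 0.022,"z": -0.03,"turn": 0},{"fingers": -0.5,"x": 0,"y": 0.022,"z": -0.03,"turn": 0},{"fingers": -0.5,"x": 0,"y": 0.022,"z": -0.03,"turn": 0},{"fingers": -0.5,"x": 0,"y": 0.018,"z": -0.022,"turn": 0},{"fingers": -0.5,"x": 0,"y": 0,"z": 0,"turn": 0}]}}

```text
clock: 12.0
eef_pos: [504.0, -331.7, 327.4]
ee_rot: [[0.068, 0.13, -0.989], [0.006, -0.992, -0.13], [-0.998, 0.003, -0.068]]
contact_force: [-0.5, 0.7, -2.0]
width: 0.331
```

```bash
python3 - <<'E'
from h import *
gg(531,-337,20,-1.458)
E
```

```text
q [-0.07  0.58  0.82  1.85 -0.59  0.91 -0.41] tilt [0.068 0.006]
t 12.0 at [ 504.  -331.7  327.4] phi -1.441 w 30.5 F [-0.5  0.7 -2. ] x.z -0.9977
exact xyz [118.5   8.   -5.8]
now turn 0.017 x 117.8 y 8.3 z -13.9
after turn turn 0.017 x 117.8 y 8.1 z -14.0
```

{"method": "step_arm", "body": {"targets": [{"fingers": -0.5,"x": 0.025,"y": 0.008,"z": -0.006,"turn": 0.017},{"fingers": -0.5,"x": 0.025,"y": 0,"z": 0,"turn": 0},{"fingers": -0.5,"x": 0.02,"y": 0,"z": 0,"turn": 0},{"fingers": -0.5,"x": 0.01,"y": 0,"z": 0,"turn": 0},{"fingers": -0.5,"x": 0,"y": 0,"z": 0,"turn": 0}]}}

```text
clock: 12.5
eef_pos: [511.3, -338.7, 242.8]
ee_rot: [[0.061, 0.108, -0.992], [0.009, -0.994, -0.108], [-0.998, -0.002, -0.061]]
contact_force: [0.1, -1.1, -1.2]
width: 0.328
```

```bash
python3 - <<'E'
from h import *
gg(531,-337,20,-1.458)
E
```

```text
q [ 0.01  0.71  0.73  1.86 -0.71  0.8  -0.34] tilt [0.061 0.009]
t 12.5 at [ 511.3 -338.7  242.8] phi -1.462 w 30.2 F [ 0.1 -1.1 -1.2] x.z -0.9981
exact xyz [33.6  0.9 -6.9]
now turn -0.004 x 33.2 y 0.9 z -8.9
after turn turn -0.004 x 33.2 y 0.9 z -8.9
```

{"method": "step_arm", "body": {"targets": [{"fingers": -0.5,"x": 0.01,"y": 0.001,"z": -0.007,"turn": 0},{"fingers": -0.5,"x": 0.012,"y": 0,"z": 0,"turn": 0},{"fingers": -0.5,"x": 0.007,"y": 0,"z": 0,"turn": 0},{"fingers": -0.5,"x": 0,"y": 0,"z": 0,"turn": 0}]}}

```text
clock: 12.9
eef_pos: [520.7, -338.8, 214.0]
ee_rot: [[0.063, 0.108, -0.992], [0.008, -0.994, -0.108], [-0.998, -0.001, -0.063]]
contact_force: [-0.9, -0.0, -2.5]
width: 0.329
```

```bash
python3 - <<'E'
from h import *
gg(531,-337,20,-1.458)
E
```

```text
q [ 0.04  0.76  0.69  1.84 -0.75  0.77 -0.32] tilt [0.063 0.008]
t 12.9 at [ 520.7 -338.8  214. ] phi -1.462 w 30.3 F [-0.9 -0.  -2.5] x.z -0.998
exact xyz [ 4.3 -0.4  1.1]
now turn -0.004 x 4.4 y -0.4 z 0.8
after turn turn -0.004 x 4.4 y -0.4 z 0.8
```

{"method": "step_arm", "body": {"targets": [{"fingers": -0.5,"x": 0.004,"y": 0,"z": 0,"turn": 0},{"fingers": -0.5,"x": 0,"y": 0,"z": 0,"turn": 0}]}}

```text
clock: 13.1
eef_pos: [521.2, -339.1, 210.3]
ee_rot: [[0.064, 0.108, -0.992], [0.007, -0.994, -0.108], [-0.998, -0.0, -0.064]]
contact_force: [-0.1, -0.4, -1.6]
width: 0.328
```

```bash
python3 - <<'E'
from h import *
gg(531,-337,20,-1.458)
import pickle
top=pickle.load(open('top.pkl','rb'))
im=top['color'];print('gear hubtop',ray(top,215+374/3.6,190+48/3.6,30),'knob',ray(top,215+263/3.6,190+108/3.6,30),'brk',ray(top,215+512/3.6,190+125/3.6,20))
E
```

```text
q [ 0.04  0.76  0.68  1.84 -0.75  0.76 -0.32] tilt [0.064 0.007]
t 13.1 at [ 521.2 -339.1  210.3] phi -1.462 w 30.2 F [-0.1 -0.4 -1.6] x.z -0.9979
exact xyz [ 0.6 -1.   1.4]
now turn -0.004 x 0.7 y -1.0 z 1.4
after turn turn -0.004 x 0.7 y -1.0 z 1.4
gear hubtop [472.28943605   5.24832218  30.        ] knob [427.74938093  93.18846984  30.        ] brk [ 409.32763095 -101.29079683   20.        ]
```

{"method": "step_arm", "body": {"targets": [{"fingers": 0.1,"x": 0.001,"y": 0,"z": 0,"turn": 0},{"fingers": 0.1,"x": 0,"y": 0,"z": 0,"turn": 0},{"fingers": 0.1,"x": 0,"y": 0,"z": 0,"turn": 0},{"fingers": 0.1,"x": -0.02,"y": 0,"z": -0.001,"turn": 0},{"fingers": 0.1,"x": -0.04,"y": 0,"z": -0.002,"turn": 0}]}}

```text
clock: 13.6
eef_pos: [519.3, -338.5, 268.7]
ee_rot: [[0.058, 0.108, -0.993], [0.01, -0.994, -0.107], [-0.998, -0.004, -0.058]]
contact_force: [1.3, 0.5, -0.5]
width: 0.549
```

{"method": "step_arm", "body": {"targets": [{"fingers": 0.1,"x": -0.04,"y": 0,"z": -0.002,"turn": 0},{"fingers": 0.1,"x": -0.01,"y": -0.038,"z": 0.002,"turn": 0},{"fingers": 0.1,"x": 0,"y": -0.038,"z": 0.002,"turn": 0},{"fingers": 0.1,"x": 0,"y": -0.038,"z": 0.002,"turn": 0},{"fingers": 0.1,"x": 0,"y": -0.038,"z": 0.002,"turn": 0}]}}

```text
clock: 14.1
eef_pos: [493.7, -193.0, 333.3]
ee_rot: [[0.075, 0.094, -0.993], [0.001, -0.996, -0.095], [-0.997, 0.007, -0.075]]
contact_force: [0.6, 0.4, 0.1]
width: 0.55
```

```bash
python3 - <<'E'
from h import *
gg(472,5,50,-1.692)
c=arm.capture('wrist');print('bush expected',proj(c,(535,-337,36)),'nut',proj(c,(602,-329,28)));save(c,'w6')
E
```

```text
q [-0.39  0.45  0.89  2.02 -0.53  0.82 -0.67] tilt [0.075 0.001]
t 14.1 at [ 493.7 -193.   333.3] phi -1.476 w 50.6 F [0.6 0.4 0.1] x.z -0.9972
exact xyz [  91.1 -201.    23.1]
now turn 0.216 x 93.9 y -200.4 z 16.2
after turn turn 0.216 x 93.9 y -192.2 z 58.7
bush expected [467.22763826 194.77577243] nut [469.20190568 121.27589989]
```

View pics/w6.png

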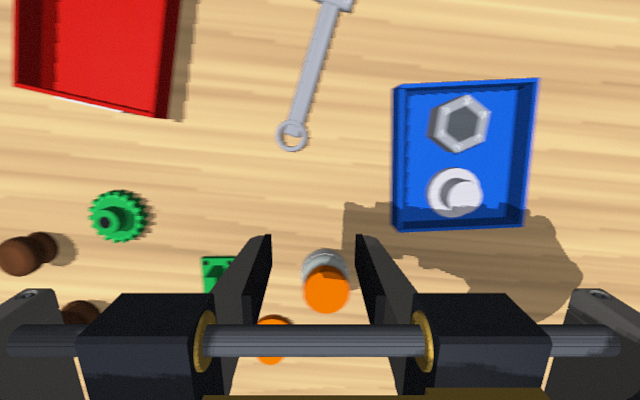

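Nut (460,123) and bush (455,193) sit flat and apart in the blue tray. Now the gear.

{"method": "step_arm", "body": {"targets": [{"fingers": 0.1,"x": 0,"y": -0.038,"z": 0.005,"turn": 0.11},{"fingers": 0.1,"x": 0,"y": -0.038,"z": 0.005,"turn": 0.105},{"fingers": 0.1,"x": 0.015,"y": -0.038,"z": 0.01,"turn": 0},{"fingers": 0.1,"x": 0.02,"y": -0.038,"z": 0.01,"turn": 0},{"fingers": 0.1,"x": 0.02,"y": -0.03,"z": 0.01,"turn": 0}]}}

```text
clock: 14.65
eef_pos: [468.6, -0.9, 284.3]
ee_rot: [[0.089, -0.13, -0.987], [0.012, -0.991, 0.132], [-0.996, -0.024, -0.087]]
contact_force: [0.3, 0.3, -0.7]
width: 0.553
```

{"method": "step_arm", "body": {"targets": [{"fingers": 0.1,"x": 0,"y": 0,"z": 0,"turn": 0}]}}

```text
clock: 14.75
eef_pos: [467.6, 3.1, 283.3]
ee_rot: [[0.085, -0.123, -0.989], [0.015, -0.992, 0.125], [-0.996, -0.025, -0.083]]
contact_force: [0.4, -0.7, 0.1]
width: 0.55
```

```bash
python3 - <<'E'
from h import *
gg(472,5,17,-1.692)
E
```

```text
q [-0.82  0.45  0.91  2.2  -0.63  0.66 -1.17] tilt [0.085 0.015]
t 14.8 at [467.6   3.1 283.3] phi -1.695 w 50.6 F [ 0.4 -0.7  0.1] x.z -0.9963
exact xyz [75.8  4.  16.9]
now turn -0.003 x 77.0 y 2.0 z 10.5
after turn turn -0.003 x 77.0 y 2.0 z 10.5
```

{"method": "step_arm", "body": {"targets": [{"fingers": 0.1,"x": 0.02,"y": 0.003,"z": 0.012,"turn": 0},{"fingers": 0.1,"x": 0.02,"y": 0.001,"z": 0.005,"turn": 0},{"fingers": 0.1,"x": 0.01,"y": 0,"z": 0,"turn": 0},{"fingers": 0.1,"x": 0,"y": 0,"z": 0,"turn": 0}]}}

```text
clock: 15.15
eef_pos: [457.1, 1.0, 235.1]
ee_rot: [[0.094, -0.122, -0.988], [0.018, -0.992, 0.125], [-0.995, -0.029, -0.091]]
contact_force: [0.5, 0.1, 0.3]
width: 0.55
```

```bash
python3 - <<'E'
from h import *
gg(472,5,17,-1.692)
c=arm.capture('wrist');print('gear exp',proj(c,(472,5,30)));save(c,'w7')
E
```

```text
q [-0.71  0.51  0.78  2.25 -0.77  0.54 -1.04] tilt [0.094 0.018]
t 15.2 at [457.1   1.  235.1] phi -1.694 w 50.6 F [0.5 0.1 0.3] x.z -0.9955
exact xyz [28.7  0.1  4.5]
now turn -0.002 x 28.9 y -0.7 z 1.9
after turn turn -0.002 x 28.9 y -0.7 z 1.9
gear exp [314.02141927 247.1655738 ]
```

View pics/w7.png

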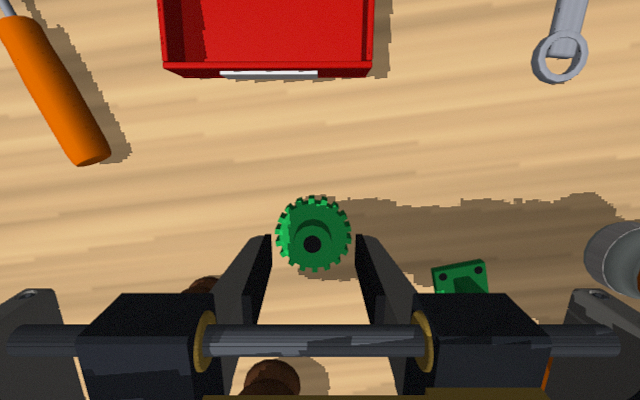

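The gear hub is at (313,243), centred between the jaws and about 3 mm further out than predicted.

{"method": "step_arm", "body": {"targets": [{"fingers": 0.1,"x": 0.015,"y": 0,"z": 0.003,"turn": 0},{"fingers": 0.1,"x": 0.012,"y": 0,"z": 0.002,"turn": 0},{"fingers": 0.1,"x": 0,"y": 0,"z": 0,"turn": 0}]}}

```text
clock: 15.5
eef_pos: [457.8, 0.2, 211.0]
ee_rot: [[0.102, -0.125, -0.987], [0.018, -0.992, 0.127], [-0.995, -0.031, -0.099]]
contact_force: [0.4, -0.7, -0.3]
width: 0.551
```

```bash
python3 - <<'E'
from h import *
gg(474.5,5.5,17,-1.692)
E
```

```text
q [-0.64  0.55  0.7   2.25 -0.84  0.49 -0.98] tilt [0.102 0.018]
t 15.5 at [4.578e+02 2.000e-01 2.110e+02] phi -1.696 w 50.7 F [ 0.4 -0.7 -0.3] x.z -0.9946
exact xyz [ 4.9 -1.7  2.1]
now turn -0.004 x 5.1 y -1.9 z 1.6
after turn turn -0.004 x 5.1 y -1.9 z 1.6
```

{"method": "step_arm", "body": {"targets": [{"fingers": 0.1,"x": 0.004,"y": -0.001,"z": 0.002,"turn": 0},{"fingers": -0.7,"x": 0,"y": 0,"z": 0,"turn": 0},{"fingers": -0.7,"x": 0,"y": 0,"z": 0,"turn": 0},{"fingers": -0.7,"x": 0,"y": 0,"z": 0,"turn": 0},{"fingers": -0.7,"x": 0,"y": 0,"z": 0,"turn": 0}], "squeeze": 20}}

```text
clock: 16.0
eef_pos: [458.1, 0.9, 209.7]
ee_rot: [[0.107, -0.126, -0.986], [0.019, -0.992, 0.129], [-0.994, -0.032, -0.104]]
contact_force: [0.1, -0.6, -0.4]
width: 0.274
```

{"method": "step_arm", "body": {"targets": [{"fingers": -0.7,"x": 0,"y": 0,"z": 0,"turn": 0},{"fingers": -0.7,"x": 0,"y": 0,"z": 0,"turn": 0}]}}

```text
clock: 16.2
eef_pos: [458.1, 1.1, 209.8]
ee_rot: [[0.107, -0.125, -0.986], [0.019, -0.992, 0.128], [-0.994, -0.032, -0.104]]
contact_force: [-0.0, 0.3, -0.7]
width: 0.274
```

```bash
python3 - <<'E'
from h import *
gg(474.5,5.5,17,-1.692)
E
```

```text
q [-0.64  0.55  0.69  2.25 -0.85  0.48 -0.97] tilt [0.107 0.019]
t 16.2 at [458.1   1.1 209.8] phi -1.697 w 25.2 F [-0.   0.3 -0.7] x.z -0.9941
exact xyz [ 3.7 -0.6  3.2]
now turn -0.005 x 4.0 y -0.7 z 2.8
after turn turn -0.005 x 4.0 y -0.7 z 2.8
```

{"method": "step_arm", "body": {"targets": [{"fingers": -0.7,"x": -0.02,"y": 0,"z": -0.002,"turn": 0},{"fingers": -0.7,"x": -0.04,"y": 0,"z": -0.004,"turn": 0},{"fingers": -0.7,"x": -0.04,"y": 0,"z": -0.004,"turn": 0},{"fingers": -0.7,"x": 0,"y": -0.005,"z": -0.035,"turn": 0},{"fingers": -0.7,"x": 0,"y": -0.005,"z": -0.035,"turn": 0}]}}

```text
clock: 16.7
eef_pos: [525.3, 0.8, 321.1]
ee_rot: [[0.101, -0.123, -0.987], [0.023, -0.992, 0.126], [-0.995, -0.035, -0.097]]
contact_force: [0.4, -0.3, -1.4]
width: 0.275
```

{"method": "step_arm", "body": {"targets": [{"fingers": -0.7,"x": 0,"y": -0.005,"z": -0.035,"turn": 0},{"fingers": -0.7,"x": 0,"y": 0,"z": 0,"turn": 0}]}}

```text
clock: 16.9
eef_pos: [564.9, 3.0, 326.4]
ee_rot: [[0.106, -0.119, -0.987], [0.023, -0.992, 0.122], [-0.994, -0.036, -0.102]]
contact_force: [0.2, -0.5, -0.8]
width: 0.274
```

```bash
python3 - <<'E'
from h import *
gg(686,7,25,-1.692)
c=arm.capture('wrist');t=-0.121
for sx,sy in((1,1),(1,-1),(-1,-1),(-1,1)):
    X=sx*70;Y=sy*62.5; p=proj(c,(653+X*np.cos(t)-Y*np.sin(t),11+X*np.sin(t)+Y*np.cos(t),30)); cv2.circle(c['color'],tuple(int(i) for i in p),3,(255,255,255),1)
save(c,'w8')
E
```

```text
q [-0.75  0.53  0.91  1.96 -0.62  0.82 -1.2 ] tilt [0.106 0.023]
t 16.9 at [564.9   3.  326.4] phi -1.69 w 25.2 F [ 0.2 -0.5 -0.8] x.z -0.9941
exact xyz [122.7  -8.1 -89.4]
now turn 0.002 x 112.6 y -12.1 z -101.5
after turn turn 0.002 x 112.6 y -12.3 z -101.5
```

View pics/w8.png

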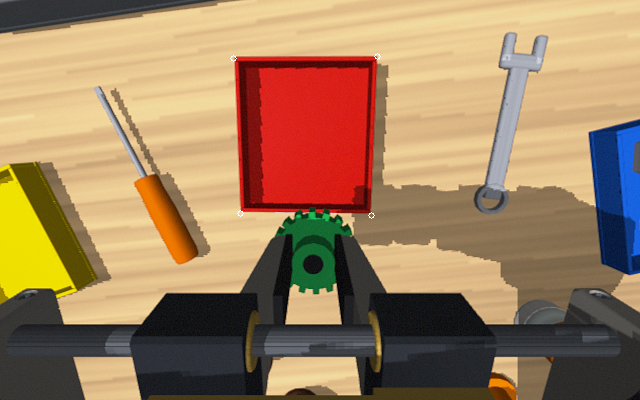

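Predicted red tray corners match the rim at (235,58), (377,57), (372,214) and (240,213). The gear is held level.

{"method": "step_arm", "body": {"targets": [{"fingers": -0.7,"x": 0,"y": -0.004,"z": -0.033,"turn": 0},{"fingers": -0.7,"x": 0,"y": -0.004,"z": -0.033,"turn": 0},{"fingers": -0.7,"x": 0.015,"y": -0.004,"z": -0.028,"turn": 0},{"fingers": -0.7,"x": 0.03,"y": 0,"z": 0,"turn": 0},{"fingers": -0.7,"x": 0.01,"y": 0,"z": 0,"turn": 0}]}}

```text
clock: 17.45
eef_pos: [660.1, 2.7, 277.5]
ee_rot: [[0.096, -0.124, -0.988], [0.025, -0.992, 0.127], [-0.995, -0.037, -0.092]]
contact_force: [-0.5, -0.3, 0.7]
width: 0.275
```

{"method": "step_arm", "body": {"targets": [{"fingers": -0.7,"x": 0,"y": 0,"z": 0,"turn": 0}]}}

```text
clock: 17.55
eef_pos: [658.9, 2.4, 276.1]
ee_rot: [[0.092, -0.125, -0.988], [0.025, -0.991, 0.128], [-0.995, -0.036, -0.088]]
contact_force: [-0.1, -0.6, -0.4]
width: 0.267
```

```bash
python3 - <<'E'
from h import *
gg(686,7,25,-1.692)
E
```

```text
q [-0.61  0.74  0.81  1.74 -0.73  0.87 -1.18] tilt [0.092 0.025]
t 17.6 at [658.9   2.4 276.1] phi -1.696 w 24.6 F [-0.1 -0.6 -0.4] x.z -0.9954
exact xyz [62.7  0.7 -5.1]
now turn -0.004 x 62.0 y -1.5 z -10.6
after turn turn -0.004 x 62.0 y -1.5 z -10.6
```

{"method": "step_arm", "body": {"targets": [{"fingers": -0.7,"x": 0.02,"y": 0,"z": -0.003,"turn": 0},{"fingers": -0.7,"x": 0.02,"y": 0,"z": -0.002,"turn": 0},{"fingers": -0.7,"x": 0.01,"y": 0,"z": 0,"turn": 0},{"fingers": -0.7,"x": 0.005,"y": 0,"z": 0,"turn": 0},{"fingers": -0.7,"x": 0,"y": 0,"z": 0,"turn": 0}]}}

```text
clock: 18.05
eef_pos: [667.3, 2.6, 222.6]
ee_rot: [[0.093, -0.127, -0.988], [0.026, -0.991, 0.13], [-0.995, -0.037, -0.089]]
contact_force: [-0.4, 0.5, -0.7]
width: 0.274
```

```bash
python3 - <<'E'
from h import *
gg(686,7,25,-1.692)
E
```

```text
q [-0.56  0.82  0.75  1.74 -0.79  0.81 -1.14] tilt [0.093 0.026]
t 18.1 at [667.3   2.6 222.6] phi -1.698 w 25.2 F [-0.4  0.5 -0.7] x.z -0.9953
exact xyz [ 8.6  0.2 -1.4]
now turn -0.006 x 8.4 y -0.2 z -2.2
after turn turn -0.006 x 8.4 y -0.1 z -2.2
```

{"method": "step_arm", "body": {"targets": [{"fingers": -0.7,"x": 0.005,"y": 0,"z": -0.001,"turn": 0},{"fingers": -0.7,"x": 0.003,"y": 0,"z": 0,"turn": 0},{"fingers": -0.7,"x": 0,"y": 0,"z": 0,"turn": 0}]}}

```text
clock: 18.35
eef_pos: [669.5, 2.5, 215.8]
ee_rot: [[0.095, -0.127, -0.987], [0.026, -0.991, 0.13], [-0.995, -0.038, -0.091]]
contact_force: [-0.2, 0.9, 0.5]
width: 0.274
```

```bash
python3 - <<'E'
from h import *
gg(686,7,25,-1.692)
E
```

```text
q [-0.55  0.83  0.74  1.73 -0.8   0.8  -1.13] tilt [0.095 0.026]
t 18.4 at [669.5   2.5 215.8] phi -1.698 w 25.2 F [-0.2  0.9  0.5] x.z -0.9951
exact xyz [1.6 0.2 0.6]
now turn -0.006 x 1.7 y 0.2 z 0.5
after turn turn -0.006 x 1.7 y 0.2 z 0.5
```

{"method": "step_arm", "body": {"targets": [{"fingers": -0.7,"x": 0.001,"y": 0,"z": 0,"turn": 0},{"fingers": 0,"x": 0,"y": 0,"z": 0,"turn": 0},{"fingers": 0,"x": 0,"y": 0,"z": 0,"turn": 0},{"fingers": 0,"x": -0.02,"y": 0,"z": -0.002,"turn": 0},{"fingers": 0,"x": -0.04,"y": 0,"z": -0.004,"turn": 0}]}}

```text
clock: 18.85
eef_pos: [668.4, 0.6, 273.5]
ee_rot: [[0.087, -0.127, -0.988], [0.025, -0.991, 0.13], [-0.996, -0.036, -0.083]]
contact_force: [0.3, -0.1, 1.0]
width: 0.5
```

{"method": "step_arm", "body": {"targets": [{"fingers": 0,"x": -0.04,"y": 0,"z": -0.003,"turn": 0},{"fingers": 0,"x": -0.01,"y": 0,"z": 0,"turn": -0.11},{"fingers": 0,"x": 0,"y": 0,"z": 0,"turn": -0.11},{"fingers": 0,"x": 0,"y": 0.011,"z": 0.04,"turn": 0},{"fingers": 0,"x": 0,"y": 0.011,"z": 0.04,"turn": 0}]}}

```text
clock: 19.35
eef_pos: [593.9, -31.8, 332.0]
ee_rot: [[0.11, 0.104, -0.989], [0.024, -0.994, -0.102], [-0.994, -0.013, -0.111]]
contact_force: [0.1, -0.6, -0.2]
width: 0.502
```

{"method": "step_arm", "body": {"targets": [{"fingers": 0,"x": 0,"y": 0.011,"z": 0.04,"turn": 0},{"fingers": 0,"x": 0,"y": 0.011,"z": 0.04,"turn": 0},{"fingers": 0,"x": 0,"y": 0.011,"z": 0.04,"turn": 0},{"fingers": 0,"x": 0,"y": 0,"z": 0,"turn": 0}]}}

```text
clock: 19.75
eef_pos: [470.2, -81.9, 322.1]
ee_rot: [[0.114, 0.098, -0.989], [0.029, -0.995, -0.095], [-0.993, -0.018, -0.116]]
contact_force: [0.3, 0.5, -0.3]
width: 0.5
```

```bash
python3 - <<'E'
from h import *
gg(409,-101,60,-1.48)
c=arm.capture('wrist');print('brk',proj(c,(409,-101,37)));save(c,'w9')
E
```

```text
q [-0.64  0.36  0.91  2.16 -0.53  0.71 -0.85] tilt [0.114 0.029]
t 19.8 at [470.2 -81.9 322.1] phi -1.473 w 46.0 F [ 0.3  0.5 -0.3] x.z -0.9931
exact xyz [62.9 17.4 91.3]
now turn 0.007 x 73.4 y 16.1 z 83.4
after turn turn 0.007 x 73.4 y 16.8 z 83.3
brk [331.98525259 301.75504985]
```

View pics/w9.png

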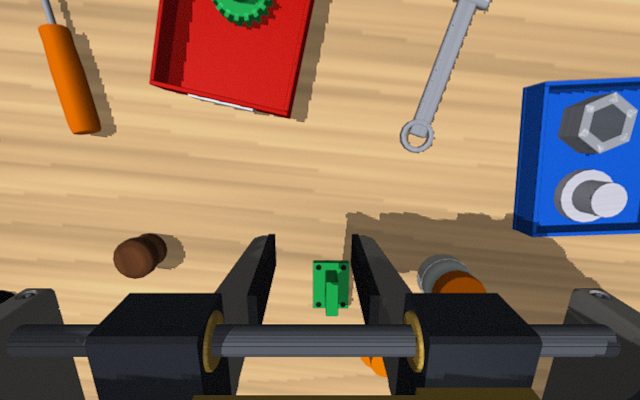

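The bracket is square to the jaws with its fin top at about (332,297); the jar at (455,275) is clear. The gear is in the red tray.

{"method": "step_arm", "body": {"targets": [{"fingers": 0,"x": 0.01,"y": 0.004,"z": 0.02,"turn": 0},{"fingers": 0,"x": 0.012,"y": 0.004,"z": 0.02,"turn": 0},{"fingers": 0,"x": 0.012,"y": 0.004,"z": 0.02,"turn": 0},{"fingers": 0,"x": 0.012,"y": 0.003,"z": 0.02,"turn": 0},{"fingers": 0,"x": 0,"y": 0,"z": 0,"turn": 0}]}}

```text
clock: 20.3
eef_pos: [406.9, -102.7, 271.5]
ee_rot: [[0.133, 0.104, -0.986], [0.029, -0.994, -0.101], [-0.991, -0.015, -0.136]]
contact_force: [-0.1, -0.7, 0.4]
width: 0.498
```

```bash
python3 - <<'E'
from h import *
gg(411,-101,12,-1.478)
E
```

```text
q [-0.51  0.35  0.81  2.32 -0.66  0.54 -0.65] tilt [0.133 0.029]
t 20.3 at [ 406.9 -102.7  271.5] phi -1.467 w 45.8 F [-0.1 -0.7  0.4] x.z -0.9906
exact xyz [67.9  2.6 29.3]
now turn 0.011 x 71.3 y 1.5 z 19.9
after turn turn 0.011 x 71.3 y 1.7 z 19.8
```

{"method": "step_arm", "body": {"targets": [{"fingers": 0,"x": 0.015,"y": 0.002,"z": 0.01,"turn": 0.01},{"fingers": 0,"x": 0.015,"y": 0,"z": 0.008,"turn": 0},{"fingers": 0,"x": 0.01,"y": 0,"z": 0.006,"turn": 0},{"fingers": 0,"x": 0,"y": 0,"z": 0,"turn": 0}]}}

```text
clock: 20.7
eef_pos: [398.0, -105.8, 231.7]
ee_rot: [[0.147, 0.097, -0.984], [0.029, -0.995, -0.094], [-0.989, -0.015, -0.149]]
contact_force: [0.7, -0.5, 0.3]
width: 0.496
```

```bash
python3 - <<'E'
from h import *
gg(411,-101,12,-1.478)
c=arm.capture('wrist');print('brk',proj(c,(411,-101,37)));save(c,'w10')
E
```

```text
q [-0.37  0.42  0.66  2.36 -0.83  0.44 -0.48] tilt [0.147 0.029]
t 20.7 at [ 398.  -105.8  231.7] phi -1.474 w 45.6 F [ 0.7 -0.5  0.3] x.z -0.9887
exact xyz [29.5 -0.4 17.7]
now turn 0.004 x 31.8 y -0.9 z 13.1
after turn turn 0.004 x 31.8 y -0.8 z 13.1
brk [312.45127461 271.24518655]
```

View pics/w10.png

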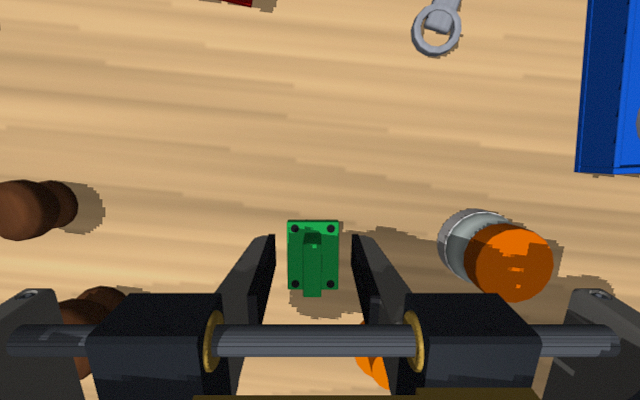

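The fin top's centre at (313,271) matches the prediction exactly. I'll descend and grip.

{"method": "step_arm", "body": {"targets": [{"fingers": 0,"x": 0.006,"y": 0,"z": 0.011,"turn": 0},{"fingers": 0,"x": 0.012,"y": 0,"z": 0.006,"turn": 0},{"fingers": 0,"x": 0.006,"y": 0,"z": 0.003,"turn": 0},{"fingers": 0,"x": 0,"y": 0,"z": 0,"turn": 0}]}}

```text
clock: 21.15
eef_pos: [390.1, -107.2, 209.0]
ee_rot: [[0.161, 0.101, -0.982], [0.028, -0.995, -0.097], [-0.987, -0.012, -0.163]]
contact_force: [1.1, 0.2, 0.4]
width: 0.503
```

```bash
python3 - <<'E'
from h import *
gg(411,-101,12,-1.478)
E
```

```text
q [-0.26  0.45  0.55  2.38 -0.95  0.36 -0.35] tilt [0.161 0.028]
t 21.1 at [ 390.1 -107.2  209. ] phi -1.47 w 46.3 F [1.1 0.2 0.4] x.z -0.9866
exact xyz [ 8.2 -2.   9. ]
now turn 0.008 x 9.6 y -2.1 z 7.5
after turn turn 0.008 x 9.6 y -2.0 z 7.6
```

{"method": "step_arm", "body": {"targets": [{"fingers": 0,"x": 0.002,"y": -0.002,"z": 0.007,"turn": 0},{"fingers": 0,"x": 0.005,"y": 0,"z": 0.003,"turn": 0},{"fingers": -1,"x": 0,"y": 0,"z": 0,"turn": 0},{"fingers": -1,"x": 0,"y": 0,"z": 0,"turn": 0},{"fingers": -1,"x": 0,"y": 0,"z": 0,"turn": 0}], "squeeze": 25}}

```text
clock: 21.65
eef_pos: [383.6, -105.9, 202.1]
ee_rot: [[0.167, 0.102, -0.981], [0.028, -0.995, -0.099], [-0.986, -0.011, -0.168]]
contact_force: [1.3, -0.4, -1.4]
width: 0.261
```

{"method": "step_arm", "body": {"targets": [{"fingers": -1,"x": 0,"y": 0,"z": 0,"turn": 0},{"fingers": -1,"x": 0,"y": 0,"z": 0,"turn": 0},{"fingers": -1,"x": 0,"y": 0,"z": 0,"turn": 0}]}}

```text
clock: 21.95
eef_pos: [383.8, -105.9, 202.2]
ee_rot: [[0.167, 0.102, -0.981], [0.027, -0.995, -0.099], [-0.986, -0.01, -0.169]]
contact_force: [-0.7, -0.1, -1.4]
width: 0.129
```

```bash
python3 - <<'E'
from h import *
gg(411,-101,12,-1.478)
E
```

```text
q [-0.22  0.45  0.5   2.39 -1.    0.33 -0.3 ] tilt [0.167 0.027]
t 21.9 at [ 383.8 -105.9  202.2] phi -1.468 w 11.9 F [-0.7 -0.1 -1.4] x.z -0.9856
exact xyz [ 2.5 -0.2  3. ]
now turn 0.01 x 3.0 y -0.3 z 2.5
after turn turn 0.01 x 3.0 y -0.2 z 2.5
```

{"method": "step_arm", "body": {"targets": [{"fingers": -1,"x": -0.02,"y": 0,"z": -0.003,"turn": 0},{"fingers": -1,"x": -0.04,"y": 0,"z": -0.007,"turn": 0},{"fingers": -1,"x": -0.04,"y": 0,"z": -0.007,"turn": 0},{"fingers": -1,"x": -0.01,"y": -0.015,"z": -0.035,"turn": 0},{"fingers": -1,"x": 0.003,"y": -0.015,"z": -0.035,"turn": 0}]}}

```text
clock: 22.45
eef_pos: [445.9, -73.5, 325.5]
ee_rot: [[0.16, 0.091, -0.983], [0.03, -0.996, -0.087], [-0.987, -0.015, -0.162]]
contact_force: [0.3, -0.7, -0.3]
width: 0.127
```

{"method": "step_arm", "body": {"targets": [{"fingers": -1,"x": 0.005,"y": -0.015,"z": -0.035,"turn": 0},{"fingers": -1,"x": 0.005,"y": -0.015,"z": -0.035,"turn": 0},{"fingers": -1,"x": 0.005,"y": -0.015,"z": -0.03,"turn": 0.11},{"fingers": -1,"x": 0,"y": 0,"z": 0,"turn": 0.11},{"fingers": -1,"x": 0,"y": 0,"z": 0,"turn": 0}]}}

```text
clock: 22.95
eef_pos: [549.5, -12.3, 329.1]
ee_rot: [[0.165, -0.125, -0.978], [0.032, -0.991, 0.132], [-0.986, -0.053, -0.159]]
contact_force: [0.8, -0.5, -1.8]
width: 0.127
```

```bash
python3 - <<'E'
from h import *
gg(622,15,19,-1.692)
E
```

```text
q [-0.74  0.48  0.91  2.01 -0.64  0.75 -1.16] tilt [0.165 0.032]
t 22.9 at [549.5 -12.3 329.1] phi -1.696 w 11.7 F [ 0.8 -0.5 -1.8] x.z -0.9858
exact xyz [128.9 -20.3 -19.9]
now turn -0.004 x 122.8 y -26.8 z -40.2
after turn turn -0.004 x 122.8 y -26.6 z -40.3
```

{"method": "step_arm", "body": {"targets": [{"fingers": -1,"x": 0.003,"y": -0.013,"z": -0.02,"turn": 0},{"fingers": -1,"x": 0.003,"y": -0.012,"z": -0.018,"turn": 0},{"fingers": -1,"x": 0.02,"y": 0,"z": 0.003,"turn": 0},{"fingers": -1,"x": 0.025,"y": 0,"z": 0.004,"turn": 0},{"fingers": -1,"x": 0.01,"y": 0,"z": 0.002,"turn": 0}]}}

```text
clock: 23.45
eef_pos: [590.8, 10.5, 274.2]
ee_rot: [[0.165, -0.113, -0.98], [0.033, -0.992, 0.12], [-0.986, -0.053, -0.16]]
contact_force: [-0.3, 0.7, -0.6]
width: 0.133
```

{"method": "step_arm", "body": {"targets": [{"fingers": -1,"x": 0,"y": 0,"z": 0,"turn": 0}]}}

```text
clock: 23.55
eef_pos: [590.0, 10.1, 273.1]
ee_rot: [[0.162, -0.113, -0.98], [0.033, -0.992, 0.119], [-0.986, -0.052, -0.158]]
contact_force: [0.1, 0.0, -0.7]
width: 0.13
```

```bash
python3 - <<'E'
from h import *
gg(622,15,19,-1.692)
E
```

```text
q [-0.67  0.62  0.8   1.95 -0.76  0.7  -1.11] tilt [0.162 0.033]
t 23.6 at [590.   10.1 273.1] phi -1.684 w 12.0 F [ 0.1  0.  -0.7] x.z -0.9862
exact xyz [66.2  4.1  7.3]
now turn 0.008 x 66.7 y 0.6 z -3.2
after turn turn 0.008 x 66.7 y 0.6 z -3.2
```

{"method": "step_arm", "body": {"targets": [{"fingers": -1,"x": 0.02,"y": 0.001,"z": 0.003,"turn": 0},{"fingers": -1,"x": 0.02,"y": 0.001,"z": 0.002,"turn": 0},{"fingers": -1,"x": 0.012,"y": 0.001,"z": 0.001,"turn": 0},{"fingers": -1,"x": 0.004,"y": 0,"z": 0,"turn": 0},{"fingers": -1,"x": 0,"y": 0,"z": 0,"turn": 0}]}}

```text
clock: 24.05
eef_pos: [593.7, 7.7, 219.4]
ee_rot: [[0.168, -0.111, -0.98], [0.034, -0.992, 0.118], [-0.985, -0.053, -0.163]]
contact_force: [0.1, 0.6, -0.7]
width: 0.128
```

```bash
python3 - <<'E'
from h import *
gg(622,15,19,-1.692)
E
```

```text
q [-0.59  0.7   0.7   1.95 -0.86  0.61 -1.03] tilt [0.168 0.034]
t 24.1 at [593.7   7.7 219.4] phi -1.682 w 11.8 F [ 0.1  0.6 -0.7] x.z -0.9852
exact xyz [12.8 -0.4  3.9]
now turn 0.01 x 13.2 y -1.1 z 1.7
after turn turn 0.01 x 13.2 y -1.1 z 1.8
```

{"method": "step_arm", "body": {"targets": [{"fingers": -1,"x": 0.007,"y": 0,"z": 0.002,"turn": 0},{"fingers": -1,"x": 0.004,"y": 0,"z": 0.001,"turn": 0},{"fingers": -1,"x": 0,"y": 0,"z": 0,"turn": 0}]}}

```text
clock: 24.35
eef_pos: [593.2, 8.3, 209.2]
ee_rot: [[0.171, -0.111, -0.979], [0.034, -0.992, 0.118], [-0.985, -0.053, -0.166]]
contact_force: [-0.5, 0.3, -0.3]
width: 0.129
```

```bash
python3 - <<'E'
from h import *
gg(622,15,19,-1.692)
E
```

```text
q [-0.58  0.71  0.68  1.96 -0.88  0.59 -1.01] tilt [0.171 0.034]
t 24.4 at [593.2   8.3 209.2] phi -1.682 w 11.9 F [-0.5  0.3 -0.3] x.z -0.9847
exact xyz [ 2.8 -0.3  2.2]
now turn 0.01 x 3.1 y -0.5 z 1.7
after turn turn 0.01 x 3.1 y -0.4 z 1.7
```

{"method": "step_arm", "body": {"targets": [{"fingers": -1,"x": 0.003,"y": 0,"z": 0,"turn": 0},{"fingers": -0.3,"x": 0,"y": 0,"z": 0,"turn": 0},{"fingers": -0.3,"x": 0,"y": 0,"z": 0,"turn": 0},{"fingers": -0.3,"x": -0.012,"y": -0.001,"z": -0.002,"turn": 0},{"fingers": -0.3,"x": -0.012,"y": -0.001,"z": -0.002,"turn": 0}]}}

```text
clock: 24.85
eef_pos: [593.7, 9.0, 231.5]
ee_rot: [[0.17, -0.111, -0.979], [0.034, -0.992, 0.118], [-0.985, -0.053, -0.165]]
contact_force: [0.2, -0.9, 0.6]
width: 0.35
```

{"method": "step_arm", "body": {"targets": [{"fingers": -0.3,"x": -0.012,"y": -0.001,"z": -0.002,"turn": 0},{"fingers": -0.3,"x": -0.012,"y": -0.001,"z": -0.002,"turn": 0},{"fingers": -0.3,"x": -0.012,"y": -0.001,"z": -0.002,"turn": 0},{"fingers": -0.3,"x": -0.012,"y": 0,"z": -0.002,"turn": 0},{"fingers": -0.3,"x": -0.012,"y": 0,"z": -0.002,"turn": 0}]}}

```text
clock: 25.35
eef_pos: [593.9, 8.9, 299.9]
ee_rot: [[0.173, -0.111, -0.979], [0.034, -0.992, 0.118], [-0.984, -0.054, -0.168]]
contact_force: [-0.1, 0.3, 0.1]
width: 0.349
```

{"method": "step_arm", "body": {"targets": [{"fingers": -0.3,"x": -0.012,"y": 0,"z": -0.002,"turn": 0},{"fingers": -0.3,"x": -0.012,"y": 0,"z": -0.002,"turn": 0},{"fingers": -0.3,"x": -0.012,"y": 0,"z": -0.002,"turn": 0},{"fingers": -0.3,"x": -0.012,"y": 0,"z": -0.002,"turn": 0},{"fingers": -0.3,"x": -0.012,"y": 0,"z": -0.002,"turn": 0}]}}

```text
clock: 25.85
eef_pos: [593.0, 5.1, 366.3]
ee_rot: [[0.173, -0.111, -0.979], [0.035, -0.992, 0.119], [-0.984, -0.054, -0.168]]
contact_force: [0.5, 0.3, 0.7]
width: 0.348
```

```bash
python3 - <<'E'
from h import *
gg(428,92,60,-1.692)
E
```

```text
q [-0.76  0.51  0.93  1.89 -0.61  0.85 -1.22] tilt [0.173 0.035]
t 25.9 at [593.    5.1 366.3] phi -1.682 w 32.0 F [0.5 0.3 0.7] x.z -0.9842
exact xyz [ 86.3 -51.8 221.3]
now turn 0.01 x 119.3 y -58.4 z 203.6
after turn turn 0.01 x 119.3 y -56.4 z 204.2
```

{"method": "step_arm", "body": {"targets": [{"fingers": 0.2,"x": 0.014,"y": -0.01,"z": 0.044,"turn": 0},{"fingers": 0.2,"x": 0.014,"y": -0.01,"z": 0.044,"turn": 0},{"fingers": 0.2,"x": 0.014,"y": -0.01,"z": 0.044,"turn": 0},{"fingers": 0.2,"x": 0.014,"y": -0.01,"z": 0.044,"turn": 0},{"fingers": 0.2,"x": 0.0,"y": 0,"z": 0.0,"turn": 0}]}}

```text
clock: 26.35
eef_pos: [431.7, 67.7, 284.8]
ee_rot: [[0.18, -0.112, -0.977], [0.035, -0.992, 0.12], [-0.983, -0.055, -0.175]]
contact_force: [0.2, -0.2, 0.3]
width: 0.599
```

```bash
python3 - <<'E'
from h import *
gg(428,92,14,-1.692)
c=arm.capture('wrist');print('knob',proj(c,(428,92,38)));hsv=cv2.cvtColor(c['color'],cv2.COLOR_RGB2HSV)
m=cv2.inRange(hsv,(0,100,20),(15,255,120));n,l,st,ce=cv2.connectedComponentsWithStats(m)
for i in range(1,n):
    if st[i,4]>300: print(st[i],ce[i].round())
save(c,'w11')
E
```

```text
q [-1.01  0.37  0.92  2.3  -0.65  0.51 -1.29] tilt [0.18  0.035]
t 26.4 at [431.7  67.7 284.8] phi -1.684 w 55.1 F [ 0.2 -0.2  0.3] x.z -0.983
exact xyz [76.8 -9.4 51.9]
now turn 0.008 x 84.1 y -14.1 z 37.7
after turn turn 0.008 x 84.1 y -13.7 z 37.8
knob [301.33688003 277.95702646]
[ 296    0   20   65 1065] [305.  32.]
[439   0  14  64 518] [445.  31.]
[183  32  52 116 643] [212.  94.]
[386  69  67  12 345] [424.  74.]
[292  70  60  10 338] [315.  74.]
[ 276  244   47   52 1832] [299. 271.]
[ 324  357   62   38 2161] [355. 374.]
```

View pics/w11.png

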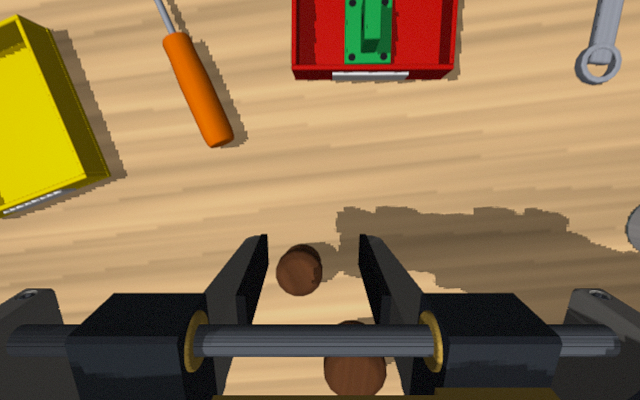

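The knob head is at (299,271), between the jaws; the bigger look-alike at (355,374) is clear. The bracket sits flat in the red tray at (368,30).

{"method": "step_arm", "body": {"targets": [{"fingers": 0.2,"x": 0.02,"y": -0.008,"z": 0.035,"turn": 0},{"fingers": 0.2,"x": 0.025,"y": -0.002,"z": 0.012,"turn": 0},{"fingers": 0.2,"x": 0.0,"y": 0,"z": 0.0,"turn": 0}]}}

```text
clock: 26.7
eef_pos: [402.4, 85.8, 236.3]
ee_rot: [[0.195, -0.112, -0.974], [0.037, -0.992, 0.121], [-0.98, -0.06, -0.189]]
contact_force: [0.2, 0.7, -0.8]
width: 0.598
```

```bash
python3 - <<'E'
from h import *
gg(431,93,14,-1.692)
E
```

```text
q [-0.92  0.41  0.73  2.38 -0.84  0.35 -1.17] tilt [0.195 0.037]
t 26.7 at [402.4  85.8 236.3] phi -1.683 w 55.0 F [ 0.2  0.7 -0.8] x.z -0.9801
exact xyz [34.2  2.2 12.9]
now turn 0.009 x 36.1 y 0.1 z 6.2
after turn turn 0.009 x 36.1 y 0.1 z 6.2
```

{"method": "step_arm", "body": {"targets": [{"fingers": 0.2,"x": 0.008,"y": 0.001,"z": 0.008,"turn": 0},{"fingers": 0.2,"x": 0.022,"y": 0.001,"z": 0.007,"turn": 0},{"fingers": 0.2,"x": 0.0,"y": 0,"z": 0.0,"turn": 0}]}}

```text
clock: 27.0
eef_pos: [399.7, 85.7, 206.6]
ee_rot: [[0.204, -0.115, -0.972], [0.039, -0.991, 0.125], [-0.978, -0.063, -0.198]]
contact_force: [-0.6, 0.1, -0.1]
width: 0.603
```

```bash
python3 - <<'E'
from h import *
gg(431,93,14,-1.692)
E
```

```text
q [-0.77  0.46  0.55  2.39 -0.99  0.25 -1.04] tilt [0.204 0.039]
t 27.0 at [399.7  85.7 206.6] phi -1.686 w 55.5 F [-0.6  0.1 -0.1] x.z -0.9782
exact xyz [5.6 0.5 6.2]
now turn 0.006 x 6.7 y 0.1 z 5.0
after turn turn 0.006 x 6.7 y 0.1 z 5.0
```

{"method": "step_arm", "body": {"targets": [{"fingers": 0.2,"x": 0.005,"y": 0,"z": 0.006,"turn": 0},{"fingers": -0.4,"x": 0,"y": 0,"z": 0,"turn": 0},{"fingers": -0.4,"x": 0,"y": 0,"z": 0.0,"turn": 0},{"fingers": -0.4,"x": 0,"y": 0,"z": 0.0,"turn": 0},{"fingers": -0.4,"x": 0,"y": 0,"z": 0.0,"turn": 0}], "squeeze": 20}}

```text
clock: 27.5
eef_pos: [402.2, 84.5, 206.1]
ee_rot: [[0.216, -0.12, -0.969], [0.039, -0.991, 0.132], [-0.976, -0.066, -0.21]]
contact_force: [-0.4, -0.3, -0.4]
width: 0.413
```

```bash
python3 - <<'E'
from h import *
gg(431,93,14,-1.692)
E
```

```text
q [-0.75  0.46  0.53  2.39 -1.01  0.24 -1.02] tilt [0.216 0.039]
t 27.5 at [402.2  84.5 206.1] phi -1.692 w 38.0 F [-0.4 -0.3 -0.4] x.z -0.9755
exact xyz [ 4.5  0.1 11. ]
now turn 0.0 x 6.7 y -0.4 z 9.8
after turn turn 0.0 x 6.7 y -0.4 z 9.8
```

{"method": "step_arm", "body": {"targets": [{"fingers": -0.4,"x": 0,"y": 0,"z": 0,"turn": 0},{"fingers": -0.4,"x": 0,"y": 0,"z": 0,"turn": 0},{"fingers": -0.4,"x": -0.012,"y": 0,"z": -0.003,"turn": 0},{"fingers": -0.4,"x": -0.02,"y": 0,"z": -0.005,"turn": 0},{"fingers": -0.4,"x": -0.03,"y": 0,"z": -0.008,"turn": 0}], "squeeze": 28}}

```text
clock: 28.0
eef_pos: [403.2, 79.5, 269.6]
ee_rot: [[0.209, -0.121, -0.97], [0.036, -0.991, 0.132], [-0.977, -0.063, -0.203]]
contact_force: [0.6, 0.8, 0.6]
width: 0.411
```

```bash
python3 - <<'E'
from h import *
gg(431,93,14,-1.692)
c=arm.capture('wrist');save(c,'w12');s=arm.state();print('tip',s['eef_pos']+190*s['ee_rot'][:,0])
E
```

```text
q [-1.05  0.35  0.9   2.38 -0.71  0.41 -1.28] tilt [0.209 0.036]
t 28.0 at [403.2  79.5 269.6] phi -1.693 w 37.8 F [0.6 0.8 0.6] x.z -0.9772
exact xyz [66.7 -1.4 24.4]
now turn -0.001 x 70.0 y -5.9 z 10.3
after turn turn -0.001 x 70.0 y -5.9 z 10.3
tip [446.31016703  86.10658657  88.12896941]
```

View pics/w12.png

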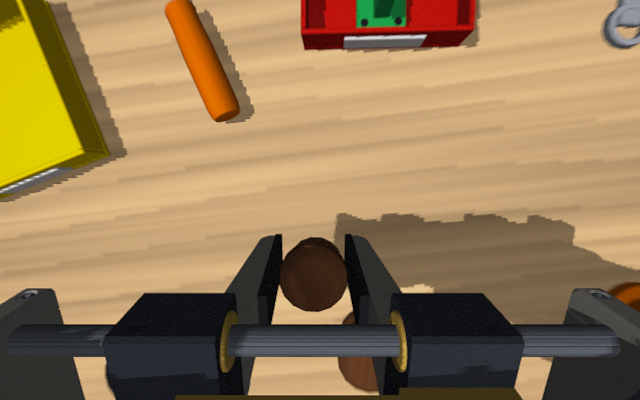

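The knob is held upright between the pads at (314,272). Over to the yellow tray.

{"method": "step_arm", "body": {"targets": [{"fingers": -0.4,"x": -0.02,"y": 0,"z": -0.005,"turn": 0},{"fingers": -0.4,"x": 0,"y": -0.034,"z": -0.014,"turn": 0},{"fingers": -0.4,"x": 0,"y": -0.034,"z": -0.014,"turn": 0},{"fingers": -0.4,"x": 0,"y": -0.034,"z": -0.014,"turn": 0},{"fingers": -0.4,"x": 0,"y": -0.034,"z": -0.014,"turn": 0}]}}

```text
clock: 28.55
eef_pos: [476.7, 205.4, 317.9]
ee_rot: [[0.216, -0.13, -0.968], [0.042, -0.989, 0.142], [-0.975, -0.071, -0.208]]
contact_force: [0.8, -1.4, -0.2]
width: 0.412
```

{"method": "step_arm", "body": {"targets": [{"fingers": -0.4,"x": 0,"y": -0.034,"z": -0.014,"turn": 0},{"fingers": -0.4,"x": 0,"y": -0.034,"z": -0.014,"turn": 0},{"fingers": -0.4,"x": 0,"y": -0.034,"z": -0.014,"turn": 0},{"fingers": -0.4,"x": 0,"y": -0.017,"z": -0.01,"turn": 0},{"fingers": -0.4,"x": 0,"y": 0,"z": 0,"turn": 0}]}}

```text
clock: 29.05
eef_pos: [544.1, 327.0, 336.0]
ee_rot: [[0.215, -0.12, -0.969], [0.044, -0.99, 0.132], [-0.976, -0.071, -0.208]]
contact_force: [0.3, 0.5, -0.8]
width: 0.41
```

```bash
python3 - <<'E'
from h import *
gg(592,343,27,-1.692)
s=arm.state();print(s['eef_pos']+190*s['ee_rot'][:,0],s['ee_rot'].round(3))
c=arm.capture('wrist');hsv=cv2.cvtColor(c['color'],cv2.COLOR_RGB2HSV)
m=cv2.inRange(hsv,(20,120,40),(35,255,255));cs,_=cv2.findContours(m,0,2);k=max(cs,key=cv2.contourArea);a=cv2.approxPolyDP(cv2.convexHull(k),8,True)
for u,v in a[:,0]: print(u,v,ray(c,u,v,30)[:2].round())
E
```

```text
q [-1.29  0.65  0.96  1.82 -0.66  0.79 -1.75] tilt [0.215 0.044]
t 29.1 at [544.1 327.  336. ] phi -1.691 w 37.7 F [ 0.3  0.5 -0.8] x.z -0.9756
exact xyz [123.   -0.5  17.4]
now turn 0.001 x 123.6 y -9.2 z -8.6
after turn turn 0.001 x 123.6 y -9.3 z -8.6
[584.93584447 335.37910998 150.59452686] [[ 0.215 -0.12  -0.969]
 [ 0.044 -0.99   0.132]
 [-0.976 -0.071 -0.208]]
352 136 [665. 297.]
398 268 [530. 266.]
282 260 [550. 381.]
257 240 [573. 404.]
235 180 [636. 418.]
```

{"method": "step_arm", "body": {"targets": [{"fingers": -0.4,"x": 0.03,"y": 0,"z": 0.004,"turn": 0},{"fingers": -0.4,"x": 0.03,"y": 0,"z": 0.004,"turn": 0},{"fingers": -0.4,"x": 0.025,"y": 0,"z": 0.004,"turn": 0},{"fingers": -0.4,"x": 0.015,"y": 0,"z": 0.002,"turn": 0},{"fingers": -0.4,"x": 0,"y": 0,"z": 0,"turn": 0}]}}

```text
clock: 29.6
eef_pos: [548.9, 325.7, 231.4]
ee_rot: [[0.21, -0.128, -0.969], [0.041, -0.989, 0.139], [-0.977, -0.069, -0.203]]
contact_force: [0.1, 0.5, -0.3]
width: 0.411
```

```bash
python3 - <<'E'
from h import *
gg(592,343,25,-1.692)
E
```

```text
q [-1.18  0.77  0.8   1.85 -0.81  0.63 -1.65] tilt [0.21  0.041]
t 29.6 at [548.9 325.7 231.4] phi -1.699 w 37.8 F [ 0.1  0.5 -0.3] x.z -0.9768
exact xyz [21.9 -9.2  0.1]
now turn -0.007 x 20.8 y -10.7 z -4.4
after turn turn -0.007 x 20.8 y -10.6 z -4.5
```

{"method": "step_arm", "body": {"targets": [{"fingers": -0.4,"x": 0.01,"y": -0.006,"z": 0.001,"turn": 0},{"fingers": -0.4,"x": 0.006,"y": 0,"z": 0.001,"turn": 0},{"fingers": -0.4,"x": 0.003,"y": 0,"z": 0,"turn": 0},{"fingers": -0.4,"x": 0,"y": 0,"z": 0,"turn": 0}]}}

```text
clock: 30.0
eef_pos: [552.6, 332.6, 214.3]
ee_rot: [[0.213, -0.129, -0.968], [0.042, -0.989, 0.141], [-0.976, -0.071, -0.205]]
contact_force: [-0.7, 0.1, 0.0]
width: 0.41
```

```bash
python3 - <<'E'
from h import *
gg(592,343,25,-1.692)
E
```

```text
q [-1.17  0.8   0.78  1.84 -0.83  0.61 -1.65] tilt [0.213 0.042]
t 30.0 at [552.6 332.6 214.3] phi -1.7 w 37.7 F [-0.7  0.1  0. ] x.z -0.9761
exact xyz [ 4.2 -2.8 -0.2]
now turn -0.008 x 3.9 y -3.1 z -1.1
after turn turn -0.008 x 3.9 y -3.1 z -1.1
```

Down the last 4 mm, release, and lift clear.

{"method": "step_arm", "body": {"targets": [{"fingers": -0.4,"x": 0.003,"y": 0,"z": 0.0,"turn": 0},{"fingers": -0.4,"x": 0.001,"y": 0,"z": 0,"turn": 0},{"fingers": 0.15,"x": 0,"y": 0,"z": 0,"turn": 0},{"fingers": 0.15,"x": 0,"y": 0,"z": 0,"turn": 0},{"fingers": 0.15,"x": 0,"y": 0,"z": 0,"turn": 0}]}}

```text
clock: 30.5
eef_pos: [554.1, 333.0, 211.8]
ee_rot: [[0.216, -0.129, -0.968], [0.044, -0.989, 0.141], [-0.975, -0.073, -0.208]]
contact_force: [-0.1, -0.8, -0.8]
width: 0.574
```

{"method": "step_arm", "body": {"targets": [{"fingers": 0.15,"x": -0.01,"y": 0,"z": -0.002,"turn": 0},{"fingers": 0.15,"x": -0.03,"y": -0.002,"z": -0.006,"turn": 0},{"fingers": 0.15,"x": -0.04,"y": -0.002,"z": -0.009,"turn": 0},{"fingers": 0.15,"x": -0.04,"y": -0.002,"z": -0.009,"turn": 0},{"fingers": 0.15,"x": 0,"y": 0.0,"z": 0.04,"turn": 0}]}}

```text
clock: 31.0
eef_pos: [519.4, 332.7, 334.3]
ee_rot: [[0.221, -0.135, -0.966], [0.042, -0.988, 0.148], [-0.974, -0.073, -0.213]]
contact_force: [0.5, 0.5, -0.4]
width: 0.571
```

{"method": "step_arm", "body": {"targets": [{"fingers": 0.15,"x": 0,"y": 0,"z": 0.04,"turn": 0},{"fingers": 0.15,"x": 0,"y": 0,"z": 0.04,"turn": 0},{"fingers": 0.15,"x": 0,"y": 0,"z": 0.04,"turn": 0},{"fingers": 0.15,"x": 0,"y": 0,"z": 0,"turn": 0}]}}

```text
clock: 31.4
eef_pos: [396.8, 351.0, 311.1]
ee_rot: [[0.219, -0.134, -0.966], [0.048, -0.988, 0.148], [-0.974, -0.079, -0.21]]
contact_force: [0.4, 0.6, -0.6]
width: 0.577
```

```bash
python3 - <<'E'
from h import *
go(0,0,0,0)
c=arm.capture('scene');save(c,'s2');t=arm.capture('top')
a=c['color'][130:330,120:560];b=t['color'][100:270,160:480]
a=cv2.resize(a,(792,360),interpolation=2);b=cv2.resize(b,(400,212),interpolation=2)
b=cv2.copyMakeBorder(b,0,0,0,392,0);cv2.imwrite('pics/fin.png',np.vstack([a,b])[:,:,::-1])
E
```

```text
t 31.4 at [396.8 351.  311.1] phi -1.706 w 53.1 F [ 0.4  0.6 -0.6] x.z -0.9744
exact xyz [199.2 424.5 397. ]
now turn 1.436 x 311.1 y 401.1 z 346.0
after turn turn 1.436 x 311.1 y 396.8 z -351.0
```

View pics/fin.png

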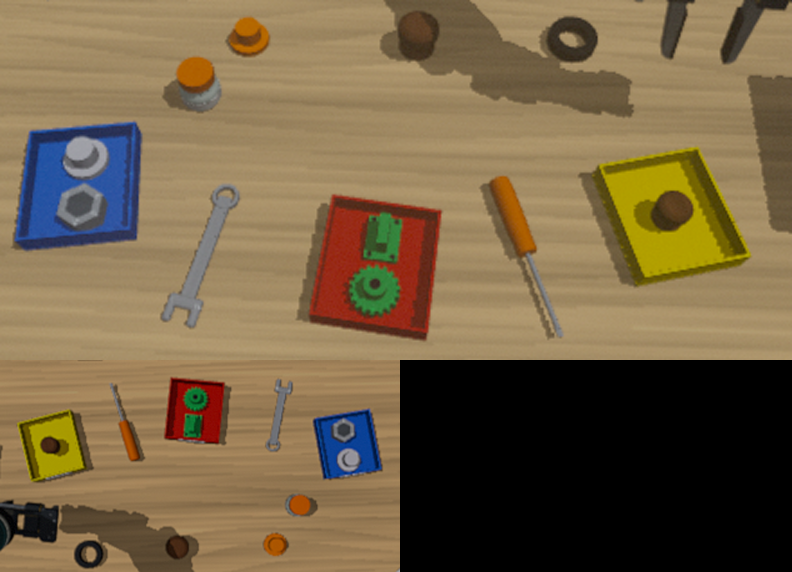

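Everything is in place and the tape, jar and look-alikes are unmoved. I'll check numerically that the knob is upright, by comparing its mask with the projected outline of an upright knob in both cameras.

```bash
python3 - <<'E'
from h import *
from scipy.optimize import minimize
prof=[(0,18),(8,17),(12,12),(21,20),(33,20),(38,14)]
def model(c,x,y,tilt=0,az=0):
    P=[]
    ax=np.array([np.sin(tilt)*np.cos(az),np.sin(tilt)*np.sin(az),np.cos(tilt)]);u=np.cross(ax,[0.3,1,0]);u/=np.linalg.norm(u);v=np.cross(ax,u)
    m=np.zeros((400,640),np.uint8)
    base=np.array([x,y,4.+18*np.sin(tilt)])
    rings=[[proj(c,base+ax*h+r*(np.cos(t)*u+np.sin(t)*v)) for t in np.linspace(0,6.28,24)] for h,r in prof]
    for a,b in zip(rings,rings[1:]): cv2.fillConvexPoly(m,cv2.convexHull(np.array(a+b,np.float32)).astype(np.float32).round().astype(np.int32),255)
    return m
obs=[]
for n in('scene','top'):
    c=arm.capture(n);im=c['color'];px=proj(c,(580,343,20)).astype(int)
    hsv=cv2.cvtColor(im,cv2.COLOR_RGB2HSV);m=cv2.inRange(hsv,(0,40,15),(17,255,150))
    k=np.zeros_like(m);x,y=px;k[y-22:y+22,x-22:x+22]=m[y-22:y+22,x-22:x+22]
    nn,l,st,ce=cv2.connectedComponentsWithStats(k);i=1+np.argmax(st[1:,4]);print(n,px,st[i],ce[i].round(1),ray(c,*ce[i],24).round(1));obs.append((c,(l==i)))
def iou(x,y,t=0,a=0):
    r=[]
    for c,o in obs:
        m=model(c,x,y,t,a)>0;r.append((m&o).sum()/(m|o).sum())
    return np.mean(r)
for t in(0,0.4,1.2,1.5,3.0):
    best=max((iou(x,y,t,a),x,y,a) for x in range(560,612,4) for y in range(325,365,4) for a in((0,) if t==0 else np.arange(0,6.2,1.05)));print(t,best)
E
```

```text
scene [492 245] [486 236  19  21 245] [495.1 244.7] [579.6 347.5  24. ]
top [200 169] [193 162  15  13 140] [199.8 168.1] [583.  343.8  24. ]
0 (np.float64(0.5903784219001611), 580, 345, 0)
0.4 (np.float64(0.6310999841042759), 584, 349, np.float64(4.2))
1.2 (np.float64(0.6082948006285824), 576, 325, np.float64(1.05))
1.5 (np.float64(0.603314203101726), 572, 329, np.float64(1.05))
3.0 (np.float64(0.48324849170437406), 584, 353, np.float64(1.05))
```

The low-resolution masks can't settle it. The wrist camera has a near view of the yellow tray, so I'll use that.

```bash
python3 - <<'E'
from h import *
c=arm.capture('wrist');im=c['color'];x,y=proj(c,(582,345,24)).astype(int);print(x,y)
print('upright: foot',proj(c,(582,345,4)),'top',proj(c,(582,345,42)),'head L/R',proj(c,(582,365,31)),proj(c,(582,325,31)))
a=im[y-40:y+40,x-50:x+50].astype(int)
# yellow ratio: B/R small; wood: darker, G/R lower
hsv=cv2.cvtColor(im,cv2.COLOR_RGB2HSV)[y-40:y+40,x-50:x+50]
for r in range(0,80,3): print(''.join('.' if (h>19) else ('#' if v>55 else ('o' if v>35 else 'x')) for h,s,v in hsv[r,::2]), r+y-40)
print('cols',x-50,'step2')
E
```

```text
316 76
upright: foot [318.400377    83.37949664] top [315.53529718  69.78844133] head L/R [294.39073334  77.93585755] [338.79912386  70.2317619 ]
.................................................. 36
.................................................. 39
.................................................. 42
.................................................. 45
.................................................. 48
......................##########.................. 51
....................##############................ 54
..................#################............... 57
.................###################.............. 60
.................####################............. 63
................######################............ 66
................######################............ 69
................######################............ 72
................#####################............. 75
................#####################............. 78
.................###################o............. 81
.................###################.............. 84
..................o###############oo.............. 87
....................#############o#............... 90
.....................oo######ooooo................ 93
......................##ooooo###o................. 96
..........................ooo#.................... 99
.................................................. 102
.................................................. 105
.................................................. 108
.................................................. 111
.................................................. 114
cols 266 step2
```

The near view fits an upright knob. The head is a round disc about 44 px wide, as predicted for 40 mm, with the foot's edge showing below it at rows 93–99 (predicted about 102). There is no neck profile, as a lying knob would show. Handing in.

```bash
python3 -c "
from h import *
print(arm.job_done())"
```

```text
the job is handed in; nothing more can be done
None
```

I moved all five parts in the order asked and handed the job in at about 32 s of the 112 s. The nut and bush are in the blue tray, the gear and bracket in the red tray, and the small 40 mm knob in the yellow tray.

**Last checks:**
- The final scene and top views show every part inside its tray, apart from any other part and clear of the rims. The tape, jar, orange bush and larger knob look unmoved.
- My first check that the knob stands upright, a silhouette fit on the scene and top images, was inconclusive (overlap about 0.6 for upright, tilted and lying alike). A second check with the wrist camera fitted an upright knob: a round head of the expected size, with the edge of the foot visible below it.

**What went less than cleanly:**
- **Tool tilt:** the tool slowly tilted, reaching about 12° by the end, mostly about the jaw axis. The parts stayed level in the grip, and I corrected each grasp position for it.
- **Knob grip:** the knob was held near the edges of the pads, because the arm would not come further in at that spot. It did not slip.
- **Forces:** wrist force readings stayed within about 3 N wherever I read them.

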